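# Gauge the horn socket of a painted mask with a double-ended plug gauge

## Task

Check the brass-lined horn socket in the side of the painted mask with the double-ended plug gauge: slide the go end (green band) in until it bottoms, draw it out, then turn the gauge end for end and press the no-go end (red band) into the socket's mouth with a light, steady push of about 5 N for a second, to confirm that it stops at the lip. Never force the gauge (stay well under 20 N), touch the mask with nothing else, leave the paints, brush, reamer and loose horn where they are, and finish by laying (not dropping) the gauge back in its wooden rest and letting go.

Things in the scene. Friction and masses are not known exactly. Their poses are not given: they have to be found in the camera images.
- mask: Painted wooden mask (white face, black crown, red side lobes; 170 mm wide, 120 mm high) lying face up, fixed to a plywood cradle on the bench; rigid. Origin on the bench below the centre of the socket's flange; z up; x level, along the socket's axis INTO the mask; y towards the crown. All of it lies at x > 0. On the far side (x 185 to 355 mm, up to 125 mm high) a black horn is already fitted.
- socket (a point): Centre of the socket's brass flange, 85 mm above the mask's origin: round, 50 mm across, flat face at x = 0. The ferrule is an eccentric one: the hole's axis is parallel to x but 3.5 mm off this point, in a direction across x that differs each time (not measured). Hole: counterbore 29 mm across, 4 mm deep; then a flat lip and the bore, 22 mm across, to a flat bottom at x = 30 mm. All rigid.
- gauge: Double-ended plug gauge, 144 mm long, 0.18 to 0.30 kg. Origin: middle of the handle, on the axis; x along the axis to the go end. Handle: aluminium hexagon, 18 mm across flats, x -45 to 45 mm; in the rest two flats face its +-y, an edge is on top. Go end: steel, 20.6 mm in diameter, x 45 to 79 mm, green band. No-go end: steel, 25 mm in diameter, x -65 to -45 mm, red band. Flat ends, no chamfer.
- go_tip (a point): Centre of the go end's flat end face, 79 mm from the gauge's origin.
- nogo_tip (a point): Centre of the no-go end's flat end face, 65 mm from the gauge's origin on the other side.
- rest: Wooden gauge rest fixed to the bench: base 125 x 64 x 10 mm, two dark V saddles, 12 mm thick, centred at x -34 and 34 mm, 54 mm wide, 58 mm high, with flared cheeks (36 mm apart on top, 24 mm lower down). Origin under the middle of the base; x along the gauge's lie. The handle is gripped from above in the 56 mm gap between the saddles.
- rest_axis (a point): Middle of the rest at the height of the gauge's axis when it lies home in both saddles: 46.4 mm above the bench. The gauge's origin starts here, and should return here, either way round.
- horn: Loose black curved horn with wooden tenon, about 130 x 80 mm, 29 mm thick, lying on the bench; origin on the bench near its thick end. Leave alone.
- pot_blue: Blue paint pot, 42 mm across, 58 mm high, white cap, origin under its base. Leave alone.
- pot_red: Red paint pot, 42 mm across, 58 mm high, white cap, origin under its base. Leave alone.
- pot_yellow: Yellow paint pot, 42 mm across, 58 mm high, white cap, origin under its base. Leave alone.
- jar_green: Green paint jar, 72 mm across, 85 mm high, purple cap, origin under its base. Leave alone.
- brush: Thin paint brush, 200 mm long, 10 mm thick, lying along its x, origin under its middle. Leave alone.
- reamer: Tapered steel hand reamer with a wooden cross handle, 125 mm long, 18 mm thick, lying on the bench along its x; origin under its middle. Leave alone.
Not all that is in view belongs to the job. Leave any pink look-alike of the gauge alone.

How it is judged:
By the outcome, as a careful person would: the job done as asked, in the order asked, and still so for the second after the job is handed in, with the robot touching nothing.
It also fails if it takes over 72 s, if anything falls off the work surface, if the arm or the gripper's body presses on something with over 40 N, if the wrist force passes 120 N, or if a joint passes its speed limit or range.

## Robot

A 6-joint arm with a two-finger parallel gripper is mounted at the origin on the work surface. World frame = base frame: x ahead of the robot, y to its left, z up, the work surface at z = 0. Lengths are in m, angles in rad, forces in N, time in s.
With the tool pointing down it reaches from about 0.375 to 0.975 m from the base axis. Payload 3.8 kg.
Tool frame: the origin (TCP) lies where the fingers leave the gripper's body, on its centre line; the fingertips stand 73 mm ahead of it and the grasp point (between the pads) lies 54 mm ahead of it (nose_length is the distance from the TCP to the fingertips, in m); z points along the fingers, y is the line along which they close (so a half turn about z gives the same grasp; the last joint's range is limited). The gripper opens to 85 mm and grips with 20 to 120 N. Pads are 22 mm wide; open, the fingers measure 114 mm over their backs; the gripper's body (76 mm by 85 mm) begins 54 mm behind the grasp point. The pads swing forward as they close: fully open they stand 13 mm farther back than shut.
Start: joints at [-1.173, 0.264, 1.604, -0, 1.274, -0.037], TCP at [0.284, -0.612, 0.304] pointing down, gripper open.
Joint ranges: [-2.63, 2.63], [-0.94, 2.18], [0.31, 2.57], [-1.31, 4.45], [0, 2.66], [-2.55, 2.55]. Speed limits (rad/s): [2.57, 2.57, 3.14, 3.14, 3.14, 3.14].

## Interface

Orientations are given as a rotation vector (axis times angle).
In Python, from workcell import read_state, read_camera, calibration, finish_job, look_for, cut_out, tip_of, nose_length gives the robot as it stands.
- The arm moves only by the tool step_arm, never from a script. Its argument "targets" is a list of rows, each a list of 3 entries, a list of its own where there are three numbers: the turn, a rotation vector about the tool's x, y, z in rad, then the shift along the tool's x, y, z in mm, then the finger opening in mm, from 0 to 85.4. In form: [[[ax, ay, az], [x, y, z], grip], ...]. A call has 1 to 5 rows; each row shifts and turns the commanded pose from where the row before left it, along the tool's axes as they then stand; what a row does not reach is not made up. A row lasts 1/12 s, in which the tool goes at most 41.7 mm and 7.16 degrees, less where a joint would pass 70% of its speed; a pose out of reach is approached as far as the arm can. A call with a gripper value outside its range is refused whole. The fingers move at their own pace and stop on an object; "grip_force" is the grip in N (left out, the last holds). Time passes only in rows, so rows that do not move let the fingers close. It gives the time, the measured TCP pose, the force, the opening and the grip force at its end, in the units of the state.
- read_state(): the state, without advancing time (a new reading comes with each control period).
- read_camera(name): name is "side" or "top" or "wrist"; returns the picture (384x512x3 uint8, red, green, blue); there is no depth.
- calibration(name): a dict with "camera_matrix" (3x3 intrinsics, pixels), "R" (3x3) and "t" (3): a world point X has camera coordinates R X + t. Camera axes: x right, y down, z forward; pixel columns grow to the right and rows downward; lengths in m; the calibration is good to about 2 mm. The wrist camera is an equidistant fisheye: a pixel r from the principal point sees the ray r / f radians off the axis. A picture is of the moment at which its call begins: read the wrist's pose just before it. calibration takes no time and is no camera call; for the wrist camera it gives the pose at the moment of the call.
- finish_job(): hands the job in; it is judged then, once.
Trained networks look in the newest picture that a camera, given by its name, has taken for a name from the list of things; names that differ only in an ending like _2 or _b are one class to them, and where a whole thing is asked for, a point or a joint stands for the part that bears it (a point fixed in the world has none). Each returns a list of dicts, best first, with "score" (0 to 1); they miss things now and then, are a little off and sometimes report something else, mostly with a low value. They report only what shows in the picture. A call takes as long as a camera call. They do not tell look-alikes from the thing itself.
- look_for(camera, query): "extent" ([left, top, right, bottom] in pixels, round what is visible of it).
- cut_out(camera, query): "region" (384x512 bool, what is visible of it) and "extent" ([left, top, right, bottom] in pixels, round what is visible of it).
- tip_of(camera, query): "at" ([row, column] in pixels: a listed point, or the origin of a listed thing).
The state is a dict: "time": time; "q": joint angles; "joint_vel": joint speeds; "joint_torque": joint torques, N m; "tool_pos": TCP position; "tcp_rot": TCP orientation; "wrist_force": force on the tool from outside, world axes, zero at the start; "torque": the same for the moment, N m; "width": opening from 0.0 (shut) to 1.0 (fully open); "grip_force": force on a finger pad.
Only numpy, scipy, OpenCV 4.12 (cv2) and the standard library are available. Lean on these libraries where they do the work, as an engineer would, in place of code of your own. Each camera call takes 0.05 s, during which the arm holds its last target. There are 200 camera calls.

## Working session

There is one attempt and no reset: what is moved stays moved. The work goes in short steps, Python scripts to look and compute and a tool call to move; the robot and the scene stay as the last step left them, time stands still between calls to the robot, and variables do not carry over. Pictures are saved under pics/ and viewed, at most 10 in all, crops included, and the job is handed in when it is done.

Besides the shell and the picture viewer there is one more tool, called after ">>>" in YAML: its name, and indented under it one key for each argument. step_arm: Moves the arm, as the interface text tells. Its arguments: {"type":"object","properties":{"targets":{"type":"array","items":{"type":"array"}},"grip_force":{"type":"number"}},"required":["targets"]}

```bash
mkdir -p pics; ls; python3 - <<'E'
from workcell import *
import cv2,numpy as np
s=read_state();print(s)
for c in ["side","top"]:
    im=read_camera(c);cv2.imwrite(f"pics/{c}0.png",im[:,:,::-1])
    k=calibration(c);print(c,k)
    for q in ["gauge","rest","mask","socket","go_tip","nogo_tip","rest_axis"]:
        try:
            print(q,[(np.round(d["at"],1),round(d["score"],2)) for d in tip_of(c,q)][:3],[(np.round(d["extent"]),round(d["score"],2)) for d in look_for(c,q)][:3] if q in("gauge","rest","mask") else "")
        except Exception as e: print(q,e)
E
```

```text
pics
{'time': 0.0, 'q': array([-1.17286783e+00,  2.64796655e-01,  1.60540945e+00,  7.62954533e-06,
        1.27368498e+00, -3.68912163e-02]), 'joint_vel': array([ 1.00537855e-03, -3.17341701e-04,  9.51801793e-04, -2.34108239e-04,
       -1.36746094e-03,  8.37034912e-05]), 'joint_torque': array([ 7.82335137e-04, -5.15108478e+01, -3.67321444e+01,  3.68890805e-04,
        1.29694978e-02, -4.79615494e-06]), 'tool_pos': array([ 0.284123  , -0.6116527 ,  0.30251337]), 'tcp_rot': array([-3.06542930e+00, -6.77153784e-01,  6.36477723e-04]), 'wrist_force': array([ 0.2252471 ,  0.09862087, -1.11939618]), 'torque': array([ 0.00209115, -0.01579682, -0.0064152 ]), 'grip_force': 0.0, 'width': 1.0016433981348234}
side {'camera_matrix': array([[454.16664975,   0.        , 259.79104477],
       [  0.        , 454.16664975, 193.05351169],
       [  0.        ,   0.        ,   1.        ]]), 'R': array([[-0.97200968, -0.23451276,  0.01417588],
       [-0.18451682,  0.7246515 , -0.66395312],
       [ 0.14543291, -0.64798455, -0.74763982]]), 't': array([0.50392335, 0.24316874, 0.94844681])}
gauge [(array(
[... 905 characters left out ...]
029],
       [ 0.20005336,  0.00488062, -0.97977285]]), 't': array([-0.12594464,  0.5505392 ,  0.92428863])}
gauge [(array([210.1, 295.3]), 0.7), (array([293.2, 249.6]), 0.66)] [(array([273., 178., 317., 240.]), 0.85), (array([226., 261., 273., 319.]), 0.72)]
rest [(array([214.3, 293.6]), 0.8), (array([168.1, 158.3]), 0.34)] [(array([271., 186., 322., 245.]), 0.64)]
mask [(array([170.7, 157.2]), 0.81)] [(array([ 11., 142., 191., 290.]), 0.95)]
socket [(array([162.9, 152.1]), 0.91)] 
go_tip [(array([261.5, 227.9]), 0.92), (array([181.8, 277.8]), 0.81), (array([138.9, 354.5]), 0.53)] 
nogo_tip [(array([238., 311.]), 0.98), (array([310., 271.]), 0.56)] 
rest_axis [(array([213.4, 299.4]), 0.69)]
```

```bash
python3 - <<'E'
import cv2,numpy as np
a=cv2.imread("pics/top0.png");b=cv2.imread("pics/side0.png")
cv2.imwrite("pics/a.png",cv2.resize(a,(800,600),interpolation=cv2.INTER_CUBIC))
cv2.imwrite("pics/b.png",cv2.resize(b,(800,600),interpolation=cv2.INTER_CUBIC))
E
```

```text
(no output)
```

View pics/a.png

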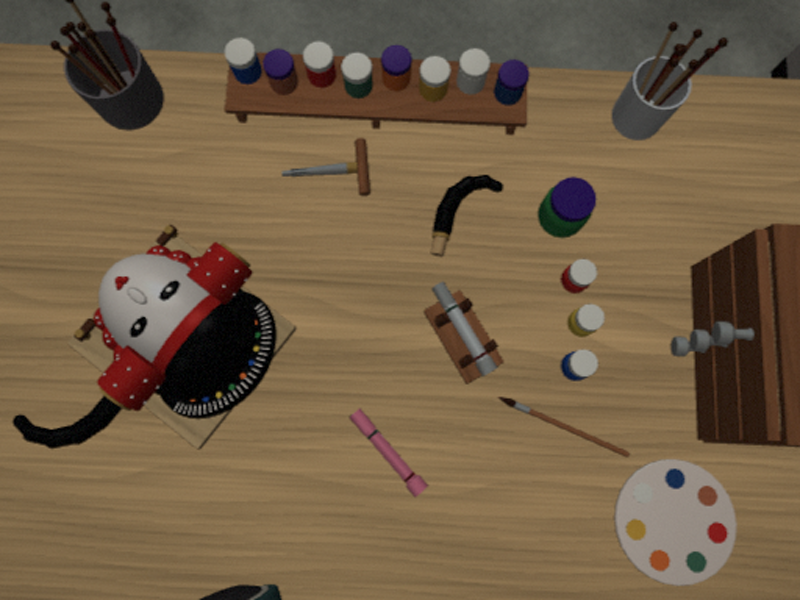

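View pics/b.png

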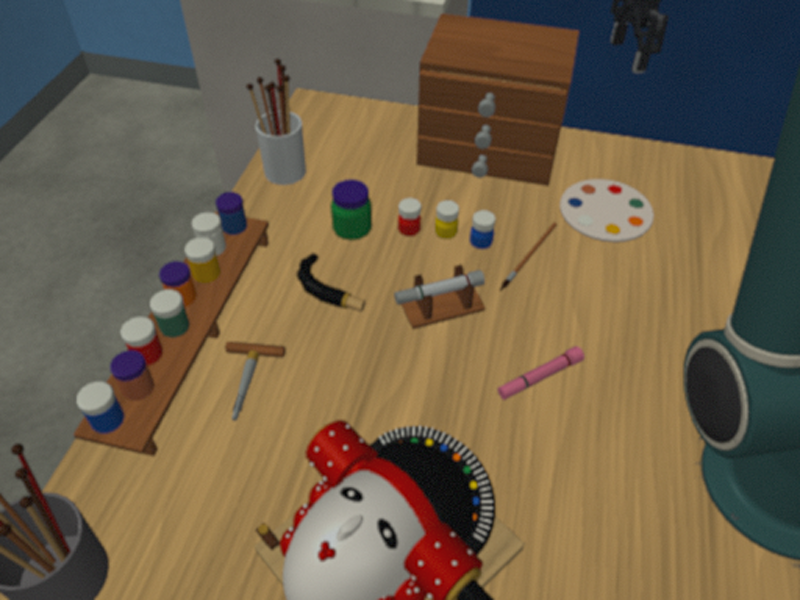

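Top view: the gauge lies in the rest at about (465,330) with its go end at upper left. The pink decoy is at (388,452). The mask is on the left, with the socket on the upper-right lobe at about (240,258) facing up and right. The side view agrees.

```bash
cat > h.py <<'E'
import numpy as np,cv2
from workcell import *
from scipy.spatial.transform import Rotation as Ro
def ray(c,px,k=None):
    "px=(row,col) -> origin, unit dir in world"
    k=k or calibration(c); K=k["camera_matrix"];R=np.array(k["R"]);t=np.array(k["t"])
    v=np.array([(px[1]-K[0,2])/K[0,0],(px[0]-K[1,2])/K[1,1]])
    if c=="wrist":
        r=np.hypot(*v); d=np.array([*(v/max(r,1e-9)*np.sin(r)),np.cos(r)])
    else: d=np.array([*v,1.]);d/=np.linalg.norm(d)
    return -R.T@t,R.T@d
def atz(c,px,z,k=None):
    o,d=ray(c,px,k);return o+d*(z-o[2])/d[2]
def tri(rs):
    A=sum(np.eye(3)-np.outer(d,d) for o,d in rs);b=sum((np.eye(3)-np.outer(d,d))@o for o,d in rs)
    return np.linalg.solve(A,b)
def proj(c,X,k=None):
    k=k or calibration(c);K=k["camera_matrix"];p=np.array(k["R"])@X+np.array(k["t"])
    if c=="wrist":
        r=np.hypot(p[0],p[1]);th=np.arctan2(r,p[2]);u=p[:2]/max(r,1e-9)*th
    else:u=p[:2]/p[2]
    return np.array([K[1,1]*u[1]+K[1,2],K[0,0]*u[0]+K[0,2]])
E
python3 - <<'E'
from h import *
np.set_printoptions(precision=4,suppress=True)
P={"go":((181.8,277.8),(193.3,256.6),.0464),"nogo":((238,311),(178.7,308.1),.0464),"ra":((213.4,299.4),(182.7,283.5),.0464),"org":((210.1,295.3),(185,280),.0464),"sock":((162.9,152.1),(278.5,205.7),.085)}
for n,(a,b,z) in P.items(): print(n,atz("top",a,z),atz("side",b,z),tri([ray("top",a),ray("side",b)]))
for n,p in {"c1":(200,445),"c2":(295,325)}.items(): print(n,atz("top",(p[1]/1.5625,p[0]/1.5625),.012))
k=calibration("wrist");s=read_state();T=Ro.from_rotvec(s["tcp_rot"]).as_matrix();print(k["camera_matrix"]);R=np.array(k["R"]);print("cam in tool",T.T@(-R.T@k["t"]-s["tool_pos"]),"axes in tool\n",(R@T));print(T)
E
```

```text
go [ 0.5728 -0.148   0.0464] [ 0.5629 -0.1489  0.0464] [ 0.5673 -0.1477  0.0489]
nogo [ 0.4508 -0.225   0.0464] [ 0.4507 -0.2274  0.0464] [ 0.4505 -0.2247  0.0493]
ra [ 0.5038 -0.1983  0.0464] [ 0.5072 -0.199   0.0464] [ 0.5054 -0.1983  0.047 ]
org [ 0.5107 -0.189   0.0464] [ 0.5139 -0.1894  0.0464] [ 0.5123 -0.189   0.0465]
sock [0.5932 0.1273 0.085 ] [0.5984 0.1259 0.085 ] [0.5954 0.1271 0.0866]
c1 [0.3318 0.1726 0.012 ]
c2 [0.5093 0.0517 0.012 ]
[[297.3186   0.     255.318 ]
 [  0.     297.3186 190.1289]
 [  0.       0.       1.    ]]
cam in tool [ 0.0795 -0.0002 -0.0703] axes in tool
 [[ 0.0005  1.     -0.0008]
 [-0.9507  0.0002 -0.3102]
 [-0.3102  0.0009  0.9507]]
[[ 0.9069  0.4212  0.    ]
 [ 0.4212 -0.9069 -0.    ]
 [ 0.      0.     -1.    ]]
```

>>> step_arm:
  targets:
    - [[0,0,0.115],[0,0,0],85]
    - [[0,0,0.115],[0,0,0],85]
    - [[0,0,0.115],[0,0,0],85]
    - [[0,0,0.115],[0,0,0],85]
    - [[0,0,0.115],[0,0,0],85]

```text
time: 1.52
tool_pos: [0.2843, -0.6122, 0.3039]
tcp_rot: [-3.133, 0.229, 0.0]
wrist_force: [0.1, -0.2, 0.3]
width: 0.997
grip_force: 0.0
```

>>> step_arm:
  targets:
    - [[0,0,0.115],[0,0,0],85]
    - [[0,0,0.115],[0,0,0],85]
    - [[0,0,0.115],[0,0,0],85]
    - [[0,0,0.115],[0,0,0],85]
    - [[0,0,0],[-22,-33,0],85]

```text
time: 1.93
tool_pos: [0.2845, -0.577, 0.3023]
tcp_rot: [2.995, -0.939, 0.001]
wrist_force: [0.1, -0.3, -0.3]
width: 0.993
grip_force: 0.0
```

>>> step_arm:
  targets:
    - [[0,0,0],[-22,-33,0],85]
    - [[0,0,0],[-22,-33,0],85]
    - [[0,0,0],[-22,-33,0],85]
    - [[0,0,0],[-22,-33,0],85]
    - [[0,0,0],[2,-39,0],85]

```text
time: 2.35
tool_pos: [0.3078, -0.3801, 0.3034]
tcp_rot: [-3.0, 0.932, 0.004]
wrist_force: [1.7, -1.3, -0.7]
width: 0.996
grip_force: 0.0
```

>>> step_arm:
  targets:
    - [[0,0,0],[2,-39,0],85]
    - [[0,0,0],[2,-39,0],85]
    - [[0,0,0],[2,-39,0],85]
    - [[0,0,0],[2,-39,0],85]
    - [[0,0,0],[2,-39,0],85]

```text
time: 2.77
tool_pos: [0.4296, -0.2259, 0.3044]
tcp_rot: [3.001, -0.929, 0.002]
wrist_force: [0.4, -0.4, -0.3]
width: 0.998
grip_force: 0.0
```

>>> step_arm:
  targets:
    - [[0,0,0],[2,-39,0],85]
    - [[0,0,0],[2,-39,0],85]
    - [[0,0,0],[2,-39,0],85]
    - [[0,0,0],[2,-39,0],85]
    - [[0,0,0],[2,-39,0],85]

```text
time: 3.18
tool_pos: [0.5481, -0.0705, 0.3042]
tcp_rot: [3.001, -0.928, 0.001]
wrist_force: [1.4, -0.8, -0.1]
width: 0.997
grip_force: 0.0
```

>>> step_arm:
  targets:
    - [[0,0,0],[2,-39,0],85]
    - [[0,0,0],[2,-39,0],85]
    - [[0,0,0],[2,-39,0],85]
    - [[0,0,0],[2,-39,0],85]
    - [[0,0,0],[0,0,0],85]

```text
time: 3.6
tool_pos: [0.6451, 0.0574, 0.3035]
tcp_rot: [-3.0, 0.921, -0.002]
wrist_force: [0.0, -0.8, 0.4]
width: 0.994
grip_force: 0.0
```

>>> step_arm:
  targets:
    - [[0,-0.116,0],[0,0,0],85]
    - [[0,-0.116,0],[0,0,0],85]
    - [[0,-0.116,0],[0,0,0],85]
    - [[0,-0.116,0],[0,0,0],85]
    - [[0,-0.116,0],[0,0,0],85]

```text
time: 4.02
tool_pos: [0.6423, 0.0515, 0.305]
tcp_rot: [-2.728, 0.843, 0.819]
wrist_force: [-0.4, 0.1, -0.4]
width: 0.996
grip_force: 0.0
```

>>> step_arm:
  targets:
    - [[0,-0.116,0],[0,0,0],85]
    - [[0,0,0],[0,0,0],85]

```text
time: 4.18
tool_pos: [0.6423, 0.0499, 0.2994]
tcp_rot: [-2.648, 0.825, 0.974]
wrist_force: [-0.9, 0.4, -0.8]
width: 0.989
grip_force: 0.0
```

```bash
cat >> h.py <<'E'
def go(target,Rt=None):
    s=read_state();T=Ro.from_rotvec(s["tcp_rot"]).as_matrix()
    print("shift mm (tool)",np.round(T.T@(np.array(target)-s["tool_pos"])*1000,1),"turn",np.round(Ro.from_matrix(T.T@Rt).as_rotvec(),4) if Rt is not None else "")
def down(yawdeg):
    a=np.radians(yawdeg);x=np.array([np.cos(a),np.sin(a),0]);z=np.array([0,0,-1.]);return np.c_[x,np.cross(z,x),z]
E
python3 - <<'E'
from h import *
Rt=down(-34.3)@Ro.from_rotvec([0,-.698,0]).as_matrix()
go([.660,.083,.198],Rt); print(read_state()["q"])
E
```

```text
shift mm (tool) [ 62.3 -37.7  79.9] turn [ 0.0001  0.0059 -0.0054]
[-0.09527022  0.52338235  1.37992256  0.33187556  1.8620124   2.07222295]
```

>>> step_arm:
  targets:
    - [[0,0,0],[20,-12,26],85]
    - [[0,0,0],[20,-12,26],85]
    - [[0,0,0],[22,-13,28],85]
    - [[0,0,0],[0,0,0],85]
    - [[0,0,0],[0,0,0],85]

```text
time: 4.6
tool_pos: [0.6581, 0.085, 0.2008]
tcp_rot: [-2.654, 0.821, 0.968]
wrist_force: [0.4, 0.6, 0.8]
width: 0.998
grip_force: 0.0
```

```bash
python3 - <<'E'
from h import *
import pickle
s=read_state();k=calibration("wrist");im=read_camera("wrist");cv2.imwrite("pics/w1.png",im[:,:,::-1])
pickle.dump((s,k,im),open("w1.pkl","wb"))
print(s["tool_pos"],s["tcp_rot"])
print("exp",proj("wrist",np.array([.5954,.1271,.085]),k))
for d in tip_of("wrist","socket"):print(d)
cv2.imwrite("pics/w1b.png",cv2.resize(im[:,:,::-1],(800,600),interpolation=cv2.INTER_CUBIC))
E
```

```text
[0.65807074 0.08504148 0.20076195] [-2.65430768  0.8207207   0.96827245]
exp [183.68481865 255.54643261]
{'at': [182.3, 256.7], 'score': 0.91}
```

View pics/w1b.png

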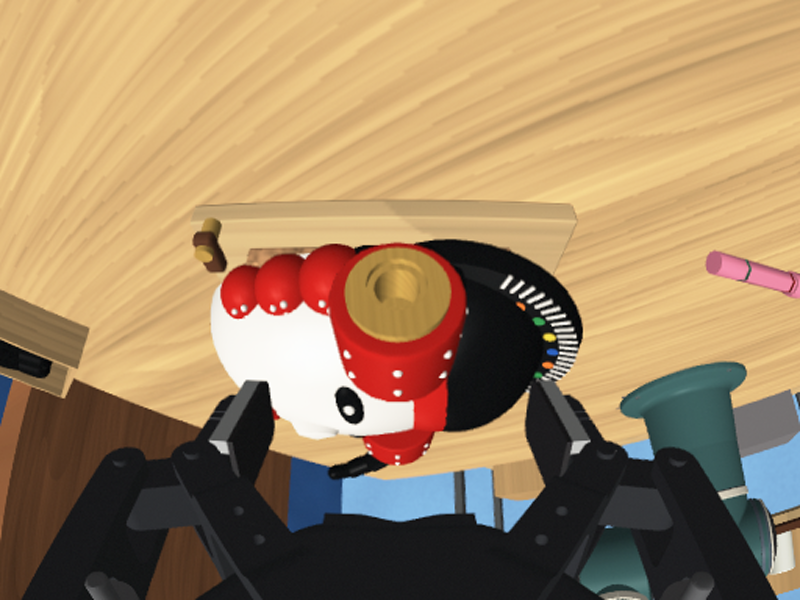

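The socket flange is in clear view at about (398,293), with the hole slightly above its centre. The image is inverted, so that means lower in the world. I'll zoom in and also pull in the camera for a sharper look.

```bash
python3 - <<'E'
import cv2
im=cv2.imread("pics/w1.png")[150:225,205:305]
cv2.imwrite("pics/w1c.png",cv2.resize(im,(800,600),interpolation=cv2.INTER_CUBIC))
E
```

```text
(no output)
```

View pics/w1c.png

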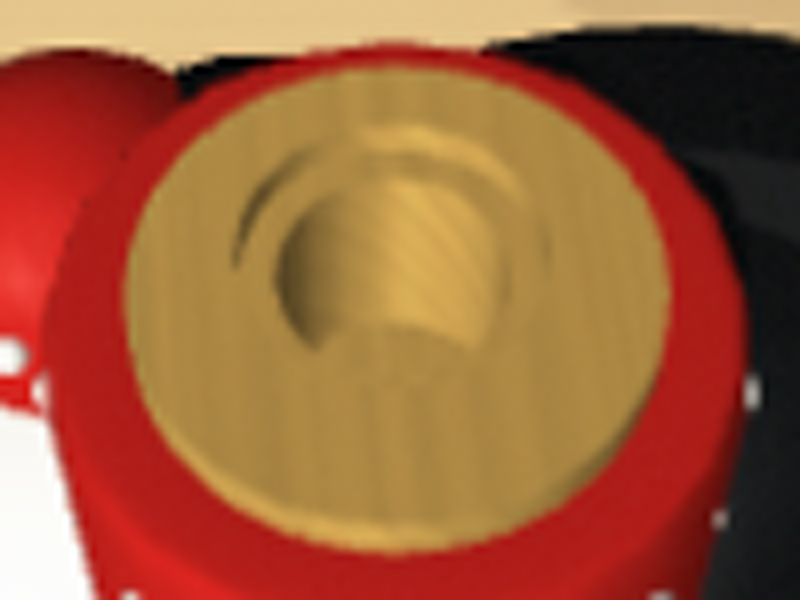

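```bash
python3 - <<'E'
from h import *
import pickle
from scipy.optimize import least_squares
np.set_printoptions(precision=4,suppress=True)
s,k,im=pickle.load(open("w1.pkl","rb"))
f=lambda u,v:(150+(v+.5)/8-.5,205+(u+.5)/8-.5)
# flange: radial sub-pixel transition on G/R ratio
big=cv2.resize(im[150:225,205:305],(800,600),interpolation=cv2.INTER_CUBIC).astype(float)
g=big[:,:,1]/(big[:,:,0]+1)
g[big[:,:,0]<60]=0
pts=[]
c=(397,290)
for a in np.radians(np.arange(-200,21,4)):
    r=np.arange(190,320,1.);u=c[0]+r*np.cos(a);v=c[1]+r*np.sin(a)*.85
    val=g[np.clip(v,0,599).astype(int),np.clip(u,0,799).astype(int)]
    i=np.argmax(val<.42)
    if i>0:pts.append(f(u[i],v[i]))
pts=np.array(pts)
def circ(c,ax,r,P):  # residual: ray-plane hit radius
    out=[]
    for p in P:
        o,d=ray("wrist",p,k);t=((c-o)@ax)/(d@ax);out.append(np.linalg.norm(o+t*d-c)-r)
    return np.array(out)
# cradle edge yaw
for z,A,B in [(0,(207,194),(203.5,575)),]:
    a,b=[atz("wrist",(p[0]/1.5625,p[1]/1.5625),z,k) for p in(A,B)];print("cradle",a,b,np.degrees(np.arctan2(*(b-a)[1::-1])))
for yaw in (144,145.7,147):
  ax=np.array([np.cos(np.radians(yaw)),np.sin(np.radians(yaw)),0])
  S=least_squares(lambda p:circ(p,ax,.025,pts),[.5954,.1271,.085],loss="soft_l1",f_scale=.0003)
  print(yaw,"flange c",S.x,"rms mm",1e3*np.sqrt(np.mean(S.fun**2)))
  cb=[f(*q) for q in [(235,262),(252,210),(290,165),(400,127),(450,127),(500,150),(540,200),(552,250)]]
  y=np.cross([0,0,1],ax)
  h=lambda p:S.x+p[0]*y+p[1]*np.array([0,0,1])
  S2=least_squares(lambda p:circ(h(p),ax,.0145,cb),[0,-.003]);print(" off y,z mm",S2.x*1e3,np.hypot(*S2.x)*1e3,"res",S2.fun*1e3)
# free yaw
def fr(p):
  return circ(p[:3],np.array([np.cos(p[3]),np.sin(p[3]),0]),.025,pts)
S=least_squares(fr,[.5954,.1271,.085,2.54],loss="soft_l1",f_scale=.0003);print(S.x,np.degrees(S.x[3]))
E
```

```text
cradle [0.6476 0.2576 0.    ] [0.5057 0.0478 0.    ] -124.08586914965227
144 flange c [0.596  0.1276 0.086 ] rms mm 0.1711819436240549
 off y,z mm [ 0.0287 -3.2926] 3.2926994222687007 res [ 0.5483 -0.2159 -0.5392 -0.367   0.5282  0.5261 -0.1034 -0.4621]
145.7 flange c [0.5962 0.1278 0.086 ] rms mm 0.10703127703681009
 off y,z mm [ 0.1309 -3.2634] 3.2660509304499477 res [ 0.4403 -0.2019 -0.4419 -0.3412  0.4866  0.4469 -0.1314 -0.3929]
147 flange c [0.5963 0.1279 0.086 ] rms mm 0.15334380415969304
 off y,z mm [ 0.2035 -3.24  ] 3.2463622393618 res [ 0.3661 -0.1836 -0.3652 -0.3257  0.452   0.388  -0.1451 -0.3309]
[0.5961 0.1278 0.086  2.5417] 145.628501824704
```

```bash
python3 - <<'E'
from h import *
import pickle
np.set_printoptions(precision=3,suppress=True)
s,k,im=pickle.load(open("w1.pkl","rb"))
gr=cv2.cvtColor(im,cv2.COLOR_RGB2GRAY).astype(np.float32)
gr=cv2.resize(gr,None,fx=4,fy=4,interpolation=cv2.INTER_CUBIC)
gx=cv2.Sobel(gr,cv2.CV_32F,1,0);gy=cv2.Sobel(gr,cv2.CV_32F,0,1);
yaw=np.radians(145.7);ax=np.array([np.cos(yaw),np.sin(yaw),0]);y=np.cross([0,0,1],ax);z=np.array([0,0,1.])
c=np.array([.5962,.1278,.086])
def sc(oy,oz,r,x,a):
    P=np.array([proj("wrist",c+x*ax+(oy+r*np.cos(t))*y+(oz+r*np.sin(t))*z,k) for t in a])*4+1.5
    n=P-P.mean(0); tg=np.gradient(P,axis=0);n=np.c_[tg[:,1],-tg[:,0]];n/=np.linalg.norm(n,axis=1)[:,None]
    v=lambda G:cv2.remap(G,P[:,1].astype(np.float32)[:,None],P[:,0].astype(np.float32)[:,None],cv2.INTER_LINEAR)[:,0]
    return np.abs(v(gx)*n[:,1]+v(gy)*n[:,0]).mean()
a=np.radians(np.arange(165,376,3.)) # world-lower arc
for nm,(r,x) in {"cb":(.0145,0),"bore":(.011,.004)}.items():
    res=[]
    for oy in np.arange(-3,3.1,.1):
        for oz in np.arange(-4.5,-.5,.1):res.append((sc(oy/1e3,oz/1e3,r,x,a),oy,oz))
    res.sort(reverse=True);print(nm,np.array(res[:6]))
res=[(sc(3.5e-3*np.cos(t),3.5e-3*np.sin(t),.0145,0,a)+sc(3.5e-3*np.cos(t),3.5e-3*np.sin(t),.011,.004,a),np.degrees(t)) for t in np.radians(np.arange(220,320,2))]
res.sort(reverse=True);print(np.array(res[:8]))
# next: pose for above gauge
p=(np.array([.5054,-.1983])+np.array([.5123,-.189])+[.509,-.1862])/3;print(p)
print(read_state()["tool_pos"])
E
```

```text
cb [[35.26  -0.5   -3.1  ]
 [35.197 -0.5   -3.2  ]
 [35.183 -0.4   -3.2  ]
 [35.066 -0.4   -3.1  ]
 [34.972 -0.5   -3.   ]
 [34.792 -0.4   -3.3  ]]
bore [[41.154 -0.3   -3.2  ]
 [40.978 -0.3   -3.1  ]
 [40.864 -0.3   -3.3  ]
 [40.757 -0.4   -3.2  ]
 [40.712 -0.4   -3.1  ]
 [40.477 -0.3   -3.   ]]
[[ 72.029 264.   ]
 [ 71.189 266.   ]
 [ 70.072 262.   ]
 [ 68.351 268.   ]
 [ 65.806 260.   ]
 [ 63.437 270.   ]
 [ 60.655 258.   ]
 [ 56.312 256.   ]]
[ 0.509 -0.191]
[0.66  0.084 0.205]
```

>>> step_arm:
  targets:
    - [[0,0.116,0],[0,0,0],85]
    - [[0,0.116,0],[0,0,0],85]
    - [[0,0.116,0],[0,0,0],85]
    - [[0,0.116,0],[0,0,0],85]
    - [[0,0.116,0],[0,0,0],85]

```text
time: 5.12
tool_pos: [0.6619, 0.0837, 0.2084]
tcp_rot: [-2.963, 0.918, 0.151]
wrist_force: [-0.1, -0.4, -0.5]
width: 0.996
grip_force: 0.0
```

>>> step_arm:
  targets:
    - [[0,0.116,0],[0,0,0],85]
    - [[0,0,-0.118],[0,0,0],85]
    - [[0,0,-0.118],[0,0,0],85]
    - [[0,0,-0.118],[0,0,0],85]
    - [[0,0,-0.118],[0,0,0],85]

```text
time: 5.53
tool_pos: [0.6608, 0.0843, 0.2077]
tcp_rot: [-3.135, 0.192, -0.011]
wrist_force: [-0.6, 0.7, -0.4]
width: 0.995
grip_force: 0.0
```

>>> step_arm:
  targets:
    - [[0,0,-0.118],[0,0,0],85]
    - [[0,0,-0.118],[0,0,0],85]
    - [[0,0,-0.118],[0,0,0],85]
    - [[0,0,-0.118],[0,0,0],85]
    - [[0,0,-0.118],[0,0,0],85]

```text
time: 5.95
tool_pos: [0.661, 0.084, 0.2074]
tcp_rot: [3.055, 0.726, 0.01]
wrist_force: [0.2, -0.2, -0.0]
width: 0.996
grip_force: 0.0
```

>>> step_arm:
  targets:
    - [[0,0,-0.118],[0,0,0],85]
    - [[0,0,0],[-31,16,-2],85]
    - [[0,0,0],[-31,16,-2],85]
    - [[0,0,0],[-31,16,-2],85]
    - [[0,0,0],[-31,16,-2],85]

```text
time: 6.37
tool_pos: [0.5914, -0.0385, 0.215]
tcp_rot: [3.008, 0.898, 0.009]
wrist_force: [0.9, -1.0, -0.1]
width: 0.993
grip_force: 0.0
```

>>> step_arm:
  targets:
    - [[0,0,0],[-31,16,-2],85]
    - [[0,0,0],[-31,16,-2],85]
    - [[0,0,0],[-31,16,-2],85]
    - [[0,0,0],[-31,16,-2],85]
    - [[0,0,0],[-31,16,-2],85]

```text
time: 6.78
tool_pos: [0.5051, -0.191, 0.2251]
tcp_rot: [3.006, 0.896, 0.008]
wrist_force: [0.2, -0.2, 0.0]
width: 0.998
grip_force: 0.0
```

>>> step_arm:
  targets:
    - [[0,0,0],[0,0,0],85]
    - [[0,0,0],[0,0,0],85]
    - [[0,0,0],[0,0,0],85]

```text
time: 7.03
tool_pos: [0.506, -0.1894, 0.2235]
tcp_rot: [3.009, 0.895, 0.006]
wrist_force: [-0.0, 0.2, 0.3]
width: 0.998
grip_force: 0.0
```

```bash
python3 - <<'E'
from h import *
import pickle
np.set_printoptions(precision=4,suppress=True)
s=read_state();k=calibration("wrist");im=read_camera("wrist");cv2.imwrite("pics/w2.png",im[:,:,::-1])
for q,z in [("gauge",.0464),("go_tip",.0464),("nogo_tip",.0464),("rest_axis",.0464),("rest",.0)]:
    d=tip_of("wrist",q);print(q,read_state()["tool_pos"],[(e["at"],round(e["score"],2),atz("wrist",e["at"],z,k)) for e in d[:2]])
pickle.dump((s,k,im),open("w2.pkl","wb"))
print(s["tool_pos"],s["tcp_rot"])
cv2.imwrite("pics/w2b.png",cv2.resize(im[:,:,::-1],(800,600),interpolation=cv2.INTER_CUBIC))
E
```

```text
gauge [ 0.5061 -0.1882  0.2222] [([190.0, 262.7], 0.85, array([ 0.5095, -0.1956,  0.0464]))]
go_tip [ 0.506  -0.188   0.2217] [([197.8, 88.7], 0.97, array([ 0.4095, -0.0569,  0.0464])), ([101.4, 263.8], 0.79, array([ 0.5737, -0.1543,  0.0464]))]
nogo_tip [ 0.5059 -0.1878  0.2213] [([256.7, 259.3], 0.71, array([ 0.4516, -0.2303,  0.0464]))]
rest_axis [ 0.5058 -0.1878  0.221 ] [([193.2, 262.0], 0.72, array([ 0.5067, -0.1968,  0.0464]))]
rest [ 0.5057 -0.1878  0.2207] [([177.7, 259.8], 0.66, array([ 0.5071, -0.1952,  0.    ]))]
[ 0.506  -0.1894  0.2235] [3.0086 0.8948 0.0064]
```

View pics/w2b.png

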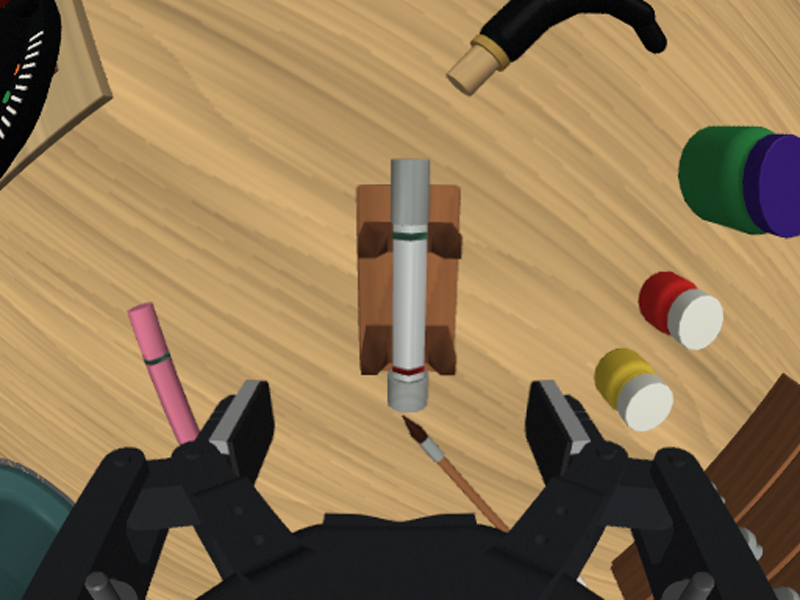

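Wrist view from above: the gauge sits in the rest with the go end (green) at about (410,160) and no-go (red) at about (408,410), midway between the open fingers. Descending.

>>> step_arm:
  targets:
    - [[0,0,0.023],[-4,7.5,20],85]
    - [[0,0,0],[0,0,30],85]
    - [[0,0,0],[0,0,30],85]
    - [[0,0,0],[0,0,0],85]
    - [[0,0,0],[0,0,0],85]

```text
time: 7.75
tool_pos: [0.5046, -0.196, 0.1387]
tcp_rot: [-3.017, -0.864, 0.007]
wrist_force: [-0.5, -0.5, 0.1]
width: 0.994
grip_force: 0.0
```

>>> step_arm:
  targets:
    - [[0,0,0],[0,0,0],85]
    - [[0,0,0],[0,0,0],85]

```text
time: 7.92
tool_pos: [0.5076, -0.1976, 0.1429]
tcp_rot: [3.018, 0.863, 0.004]
wrist_force: [0.2, 0.1, 0.9]
width: 0.994
grip_force: 0.0
```

```bash
python3 - <<'E'
from h import *
import pickle
np.set_printoptions(precision=4,suppress=True)
s=read_state();k=calibration("wrist");im=read_camera("wrist");cv2.imwrite("pics/w3.png",im[:,:,::-1])
print(s["tool_pos"],s["tcp_rot"],2*np.degrees(np.arctan2(s["tcp_rot"][1],s["tcp_rot"][0])))
for q in ("gauge","go_tip","nogo_tip","rest_axis"):
    print(q,[(e["at"],round(e["score"],2),atz("wrist",e["at"],.0464,k)) for e in tip_of("wrist",q)[:2]])
# handle edges at some rows
g=cv2.cvtColor(im,cv2.COLOR_RGB2GRAY).astype(int)
T=Ro.from_rotvec(s["tcp_rot"]).as_matrix()
m=cut_out("wrist","gauge")
for d in m[:1]:
    r=d["region"];print(d["extent"])
    for row in range(int(d["extent"][1])+8,int(d["extent"][3])-4,15):
        c=np.where(r[row])[0];
        if len(c): print(row,c.min(),c.max(),np.round(T.T@(atz("wrist",(row,(c.min()+c.max())/2),.05,k)-s["tool_pos"])*1e3,1))
print(read_state()["tool_pos"])
E
```

```text
[ 0.5076 -0.1976  0.1429] [3.0183 0.8635 0.0043] 31.929812765690386
gauge [([293.1, 74.4], 0.63, array([ 0.3758, -0.1056,  0.0464]))]
go_tip [([93.6, 251.1], 0.66, array([ 0.5755, -0.1528,  0.0464])), ([228.2, 42.5], 0.62, array([ 0.4182, -0.0635,  0.0464]))]
nogo_tip [([341.0, 104.7], 0.76, array([ 0.3377, -0.1451,  0.0464])), ([308.2, 255.4], 0.65, array([ 0.4533, -0.2319,  0.0464]))]
rest_axis []
[230.8, 97.7, 272.8, 320.0]
105 232 267 [74.8 -3.2 93. ]
120 231 268 [66.6 -3.2 93. ]
135 233 268 [58.2 -2.7 93. ]
150 233 268 [49.8 -2.7 92.9]
165 235 266 [41.2 -2.8 92.9]
180 235 266 [32.4 -2.8 92.9]
195 236 265 [23.3 -2.8 92.9]
210 236 265 [14.  -2.9 92.9]
225 237 266 [ 4.2 -2.3 92.9]
240 238 266 [-6.  -2.1 92.8]
255 239 266 [-16.8  -1.8  92.8]
270 240 266 [-28.3  -1.5  92.8]
285 237 267 [-40.5  -2.2  92.8]
300 237 270 [-53.6  -1.3  92.7]
315 240 266 [-67.9  -1.7  92.7]
[ 0.5065 -0.1974  0.1417]
```

>>> step_arm:
  targets:
    - [[0,0,-0.012],[2.5,-1.8,20],85]
    - [[0,0,0],[0,0,20.5],85]
    - [[0,0,0],[0,0,0],85]
    - [[0,0,0],[0,0,0],85]
    - [[0,0,0],[0,0,0],85]

```text
time: 8.63
tool_pos: [0.5075, -0.1946, 0.101]
tcp_rot: [3.015, 0.881, 0.001]
wrist_force: [0.1, 0.3, -0.7]
width: 0.997
grip_force: 0.0
```

>>> step_arm:
  targets:
    - [[0,0,0],[0,0,0],85]
    - [[0,0,0],[0,0,0],85]
    - [[0,0,0],[0,0,0],85]

```text
time: 8.88
tool_pos: [0.5078, -0.1947, 0.1013]
tcp_rot: [3.014, 0.881, 0.002]
wrist_force: [-0.2, -0.1, 1.4]
width: 0.993
grip_force: 0.0
```

```bash
python3 - <<'E'
from h import *
np.set_printoptions(precision=4,suppress=True)
s=read_state();k=calibration("wrist");im=read_camera("wrist");cv2.imwrite("pics/w4.png",im[:,:,::-1])
T=Ro.from_rotvec(s["tcp_rot"]).as_matrix()
print(s["tool_pos"],s["wrist_force"],2*np.degrees(np.arctan2(s["tcp_rot"][1],s["tcp_rot"][0])))
d=cut_out("wrist","gauge")[0];r=d["region"];print(d["extent"])
for row in range(int(d["extent"][1])+4,int(d["extent"][3])-4,20):
    c=np.where(r[row])[0]
    if len(c): print(row,c.min(),c.max(),np.round(T.T@(atz("wrist",(row,(c.min()+c.max())/2),.05,k)-s["tool_pos"])*1e3,1))
print(read_state()["tool_pos"])
E
```

```text
[ 0.5078 -0.1947  0.1013] [-0.2233 -0.089   1.368 ] 32.58393230927982
[9.3, 238.6, 101.5, 370.4]
242 17 29 [   7.4 -138.6   51.1]
262 12 37 [  -7.1 -143.5   51.1]
282 22 47 [ -21.6 -140.7   51.1]
302 34 57 [ -37.2 -137.6   51.1]
[ 0.5076 -0.1946  0.1009]
```

>>> step_arm:
  targets:
    - [[0,0,0],[0,0,0],22]
    - [[0,0,0],[0,0,0],22]
    - [[0,0,0],[0,0,0],22]
    - [[0,0,0],[0,0,0],22]
    - [[0,0,0],[0,0,0],22]
  grip_force: 40

```text
time: 9.4
tool_pos: [0.5071, -0.1944, 0.1002]
tcp_rot: [-3.015, -0.881, 0.0]
wrist_force: [0.2, 0.3, 0.7]
width: 0.29
grip_force: 0.0
```

>>> step_arm:
  targets:
    - [[0,0,0],[0,0,0],10]
    - [[0,0,0],[0,0,0],10]
    - [[0,0,0],[0,0,0],10]
    - [[0,0,0],[0,0,0],10]
  grip_force: 40

```text
time: 9.73
tool_pos: [0.5077, -0.1948, 0.1005]
tcp_rot: [3.014, 0.881, 0.002]
wrist_force: [1.9, -2.1, -0.1]
width: 0.2
grip_force: 42.2
```

```bash
python3 - <<'E'
from h import *
np.set_printoptions(precision=4,suppress=True)
s=read_state();im=read_camera("wrist");cv2.imwrite("pics/w5.png",im[:,:,::-1])
print(s)
cv2.imwrite("pics/w5b.png",cv2.resize(im[:,:,::-1],(800,600),interpolation=cv2.INTER_CUBIC))
E
```

```text
{'time': 9.7333, 'q': array([-0.412 ,  0.2326,  2.0581, -0.0003,  0.8494,  0.5901]), 'joint_vel': array([-0.0008, -0.0006, -0.0003,  0.0003,  0.    ,  0.0001]), 'joint_torque': array([  0.9199, -41.4747, -27.0381,   0.414 ,   0.9045,   0.0123]), 'tool_pos': array([ 0.5077, -0.1948,  0.1005]), 'tcp_rot': array([3.0143, 0.8813, 0.0015]), 'wrist_force': array([ 1.9414, -2.119 , -0.1127]), 'torque': array([-0.3993, -0.2517,  0.0305]), 'grip_force': 42.18489533755928, 'width': 0.20023116850951722}
```

View pics/w5b.png

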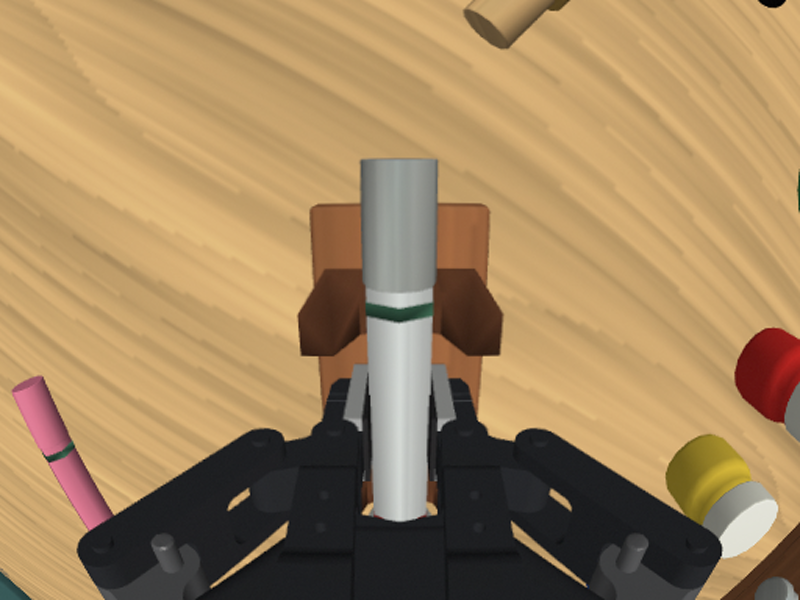

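>>> step_arm:
  targets:
    - [[0,0,0],[0,0,-6],10]
    - [[0,0,0],[0,0,-20],10]
    - [[0,0,0],[0,0,-35],10]
    - [[0,0,0],[0,0,-35],10]
    - [[0,0,0],[0,0,-20],10]

```text
time: 10.2
tool_pos: [0.5074, -0.1941, 0.2193]
tcp_rot: [3.015, 0.881, 0.002]
wrist_force: [0.5, -0.4, -1.8]
width: 0.201
grip_force: 42.0
```

>>> step_arm:
  targets:
    - [[0,0,0],[31,-14,0],10]
    - [[0,0,0],[31,-14,0],10]
    - [[0,0,0],[31,-14,0],10]
    - [[0,0,0],[31,-14,0],10]
    - [[0,0,0],[31,-14,0],10]

```text
time: 10.62
tool_pos: [0.5993, -0.0501, 0.2156]
tcp_rot: [-3.014, -0.88, 0.004]
wrist_force: [0.5, -0.8, -1.8]
width: 0.2
grip_force: 41.9
```

>>> step_arm:
  targets:
    - [[0,0,0],[31,-14,0],10]
    - [[0,0,0],[31,-15,0],10]
    - [[0,0,0],[30,-15,0],10]
    - [[0,0,0.117],[0,0,0],10]
    - [[0,0,0.117],[0,0,0],10]

```text
time: 11.03
tool_pos: [0.6534, 0.0373, 0.2151]
tcp_rot: [-3.097, -0.52, 0.005]
wrist_force: [-0.0, -0.2, -2.8]
width: 0.201
grip_force: 41.9
```

>>> step_arm:
  targets:
    - [[0,0,0.117],[0,0,0],10]
    - [[0,0,0.117],[0,0,0],10]
    - [[0,0,0.117],[0,0,0],10]
    - [[0,0,0.117],[0,0,0],10]
    - [[0,0,0.117],[0,0,0],10]

```text
time: 11.45
tool_pos: [0.6523, 0.0351, 0.2151]
tcp_rot: [3.116, -0.401, -0.007]
wrist_force: [-0.6, -1.1, -1.7]
width: 0.199
grip_force: 41.9
```

>>> step_arm:
  targets:
    - [[0,0,0.117],[0,0,0],10]
    - [[0,0,0.117],[0,0,0],10]
    - [[0,0,0.117],[0,0,0],10]
    - [[0,-0.116,0],[0,0,0],10]
    - [[0,-0.116,0],[0,0,0],10]

```text
time: 11.87
tool_pos: [0.6516, 0.0363, 0.2166]
tcp_rot: [-2.915, 0.901, 0.351]
wrist_force: [0.6, -0.5, -2.1]
width: 0.2
grip_force: 41.9
```

>>> step_arm:
  targets:
    - [[0,-0.116,0],[0,0,0],10]
    - [[0,-0.116,0],[0,0,0],10]
    - [[0,-0.116,0],[0,0,0],10]
    - [[0,0,0],[0,0,0],10]
    - [[0,0,0],[0,0,0],10]

```text
time: 12.28
tool_pos: [0.6534, 0.0341, 0.2135]
tcp_rot: [-2.73, 0.849, 0.818]
wrist_force: [-0.3, -0.7, -2.1]
width: 0.197
grip_force: 41.9
```

```bash
python3 - <<'E'
from h import *
Rt=down(-34.3)@Ro.from_rotvec([0,-.6,0]).as_matrix()
go([.6538,.0345,.205],Rt); s=read_state();print(s["tool_pos"],s["q"],s["wrist_force"],s["width"])
E
```

```text
shift mm (tool) [ 4.7 -0.6  7. ] turn [ 0.0002 -0.0183 -0.0043]
[0.65341062 0.03408864 0.21348262] [-0.09740995  0.55267476  1.46166104  0.26778418  1.64767947  2.02548536] [-0.3050242  -0.71168667 -2.14073324] 0.19721567153233496
```

>>> step_arm:
  targets:
    - [[0,0,0],[0,0,0],10]
    - [[0,0,0],[0,0,0],10]
    - [[0,0,0],[0,0,0],10]
    - [[0,0,0],[0,0,0],10]
    - [[0,0,0],[0,0,0],10]

```text
time: 12.7
tool_pos: [0.6537, 0.0352, 0.2174]
tcp_rot: [-2.731, 0.845, 0.812]
wrist_force: [-0.4, -0.2, -2.8]
width: 0.202
grip_force: 42.0
```

```bash
python3 - <<'E'
from h import *
import pickle
L=[]
for i in range(6):
    s=read_state();k=calibration("wrist");im=read_camera("wrist");L.append((s,k,im));print(s["tool_pos"],s["tcp_rot"],-np.array(k["R"]).T@k["t"])
pickle.dump(L,open("w6.pkl","wb"))
e=proj("wrist",np.array([.5962,.1278,.085]),k);print(e)
r,c=int(e[0]),int(e[1]);cv2.imwrite("pics/w6c.png",cv2.resize(im[r-37:r+38,c-50:c+50,::-1],(800,600),interpolation=cv2.INTER_CUBIC));print(r-37,c-50)
E
```

```text
[0.65370622 0.03519764 0.21740733] [-2.73126495  0.84527621  0.81187752] [ 0.74016016 -0.02390239  0.23290244]
[0.65374071 0.03508487 0.21719194] [-2.7310681   0.84548068  0.8124182 ] [ 0.7401956  -0.02402337  0.23264133]
[0.65377351 0.03498783 0.21701296] [-2.73080701  0.84564203  0.81289293] [ 0.74022409 -0.02413777  0.23237598]
[0.65381253 0.03488617 0.21677549] [-2.73061871  0.84586234  0.81334976] [ 0.74024682 -0.02423919  0.23212856]
[0.65382099 0.0347971  0.21657026] [-2.73041347  0.84604193  0.81380097] [ 0.74026515 -0.02432484  0.23191267]
[0.65383993 0.03475471 0.21641622] [-2.73028928  0.84620367  0.81416743] [ 0.74028007 -0.02439335  0.23173473]
[206.32951231 203.67920159]
169 153
```

View pics/w6c.png

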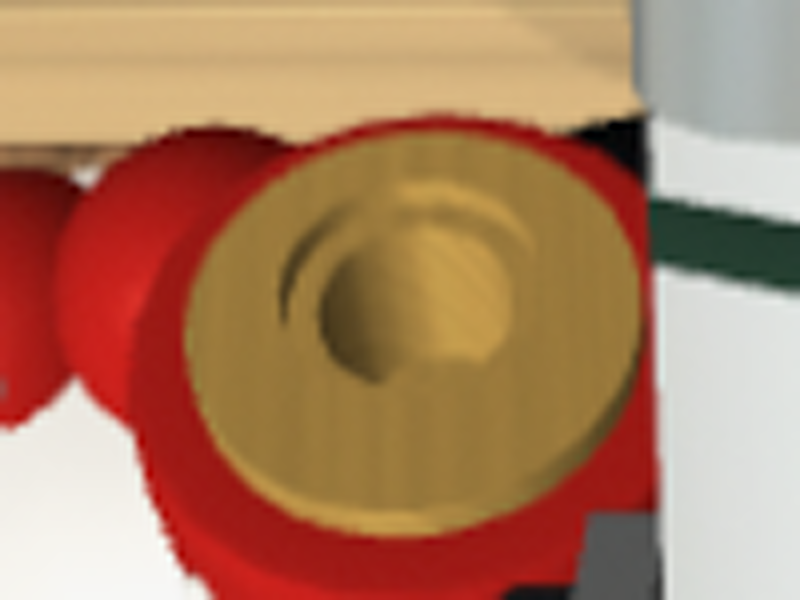

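```bash
cat > fit.py <<'E'
from h import *
import pickle
from scipy.optimize import least_squares
np.set_printoptions(precision=4,suppress=True)
YAW=np.radians(145.75);ax=np.array([np.cos(YAW),np.sin(YAW),0]);y=np.cross([0,0,1],ax);z=np.array([0,0,1.])
C0=np.array([.5962,.1278,.086])
def circpts(k,c,r,x,oy,oz,a):
    return np.array([proj("wrist",c+x*ax+(oy+r*np.cos(t))*y+(oz+r*np.sin(t))*z,k) for t in a])
def fit(im,k,lo=185,hi=355):
    rgb=im.astype(np.float32);g=rgb[:,:,1]/(rgb[:,:,0]+1);g[rgb[:,:,0]<60]=0
    g=cv2.resize(g,None,fx=4,fy=4,interpolation=cv2.INTER_LINEAR)
    pts=[]
    for t in np.radians(np.arange(lo,hi,4)):
        rr=np.arange(.021,.029,.0001)
        P=np.array([proj("wrist",C0+r*(np.cos(t)*y+np.sin(t)*z),k) for r in rr]);Q=P*4+1.5
        v=cv2.remap(g,Q[:,1:].astype(np.float32),Q[:,:1].astype(np.float32),cv2.INTER_LINEAR)[:,0]
        i=np.argmax(v<.42)
        if i>0:pts.append(P[i])
    rays=[ray("wrist",p,k) for p in pts]
    def res(p):
        c=p;out=[]
        for o,d in rays: out.append(np.linalg.norm(o+d*(((c-o)@ax)/(d@ax))-c)-.025)
        return out
    S=least_squares(res,C0,loss="soft_l1",f_scale=.0003);c=S.x
    gr=cv2.resize(cv2.cvtColor(im,cv2.COLOR_RGB2GRAY).astype(np.float32),None,fx=4,fy=4,interpolation=cv2.INTER_CUBIC)
    gx=cv2.Sobel(gr,cv2.CV_32F,1,0);gy=cv2.Sobel(gr,cv2.CV_32F,0,1)
    a=np.radians(np.arange(165,376,3.))
    def sc(oy,oz,r,x):
        P=circpts(k,c,r,x,oy,oz,a)*4+1.5;tg=np.gradient(P,axis=0);n=np.c_[tg[:,1],-tg[:,0]];n/=np.linalg.norm(n,axis=1)[:,None]
        v=lambda G:cv2.remap(G,P[:,1:].astype(np.float32),P[:,:1].astype(np.float32),cv2.INTER_LINEAR)[:,0]
        return np.abs(v(gx)*n[:,1]+v(gy)*n[:,0]).mean()
    best=max((sc(oy/1e3,oz/1e3,.0145,0)+sc(oy/1e3,oz/1e3,.011,.004),oy,oz) for oy in np.arange(-2,2.1,.1) for oz in np.arange(-4.4,-2,.1))
    h=c+best[1]/1e3*y+best[2]/1e3*z
    return c,len(pts),1e3*np.sqrt(np.mean(S.fun**2)),best,h
E
python3 - <<'E'
from fit import *
s,k,im=pickle.load(open("w1.pkl","rb"));r=fit(im,k);print(r, "y-coord", r[4]@y*1e3,"c y",r[0]@y*1e3)
L=pickle.load(open("w6.pkl","rb"))
for i in (0,3,5):
    s,k,im=L[i];r=fit(im,k);print(r,"y-coord", r[4]@y*1e3,"c y",r[0]@y*1e3)
print(read_state()["tool_pos"])
E
```

```text
(array([0.5958, 0.1281, 0.0856]), 43, np.float64(0.06979240188189258), (np.float64(75.43157791378313), np.float64(-0.3999999999999986), np.float64(-3.100000000000005)), array([0.5961, 0.1284, 0.0825])) y-coord -441.63075092722556 c y -441.23075092722564
(array([0.5963, 0.1274, 0.0862]), 42, np.float64(0.42688565221058355), (np.float64(79.54611635955064), np.float64(-0.3999999999999986), np.float64(-2.9000000000000057)), array([0.5966, 0.1278, 0.0833])) y-coord -441.3535463793553 c y -440.95354637935526
(array([0.5964, 0.1274, 0.0863]), 43, np.float64(0.08816262527540994), (np.float64(86.8232769759637), np.float64(-0.2999999999999985), np.float64(-2.9000000000000057)), array([0.5965, 0.1276, 0.0834])) y-coord -441.2217592863849 c y -440.92175928638494
(array([0.5961, 0.1277, 0.0859]), 43, np.float64(0.07738009306801073), (np.float64(85.54994735072053), np.float64(-0.2999999999999985), np.float64(-3.0000000000000053)), array([0.5963, 0.1279, 0.0829])) y-coord -441.33869999611966 c y -441.0386999961196
[0.6539 0.0347 0.2163]
```

Both views agree on the hole: about 0.35 mm towards −y and about 3.5 mm below the flange centre. Levelling, backing off and turning to the go orientation.

>>> step_arm:
  targets:
    - [[0,0.116,0],[10,0,0],10]
    - [[0,0.116,0],[10,0,0],10]
    - [[0,0.116,0],[10,0,0],10]
    - [[0,0.116,0],[10,0,0],10]
    - [[0,0.116,0],[10,0,0],10]

```text
time: 13.42
tool_pos: [0.6925, 0.0081, 0.1998]
tcp_rot: [3.0, -0.93, 0.008]
wrist_force: [-0.3, -0.8, -3.7]
width: 0.201
grip_force: 41.9
```

>>> step_arm:
  targets:
    - [[0,0,-0.121],[0,0,0],10]
    - [[0,0,-0.121],[0,0,0],10]
    - [[0,0,-0.121],[0,0,0],10]
    - [[0,0,-0.121],[0,0,0],10]
    - [[0,0,-0.121],[0,0,0],10]

```text
time: 13.83
tool_pos: [0.6916, 0.0086, 0.1992]
tcp_rot: [-3.141, -0.015, 0.002]
wrist_force: [0.7, -0.0, -2.5]
width: 0.202
grip_force: 41.9
```

>>> step_arm:
  targets:
    - [[0,0,-0.121],[0,0,0],10]
    - [[0,0,-0.121],[0,0,0],10]
    - [[0,0,-0.121],[0,0,0],10]
    - [[0,0,-0.121],[0,0,0],10]
    - [[0,0,-0.121],[0,0,0],10]

```text
time: 14.25
tool_pos: [0.6916, 0.0085, 0.1991]
tcp_rot: [-2.994, -0.95, 0.002]
wrist_force: [-0.2, -0.1, -2.1]
width: 0.198
grip_force: 41.9
```

>>> step_arm:
  targets:
    - [[0,0,-0.121],[0,0,0],10]
    - [[0,0,-0.121],[0,0,0],10]
    - [[0,0,-0.121],[0,0,0],10]
    - [[0,0,-0.121],[0,0,0],10]
    - [[0,0,-0.121],[0,0,0],10]

```text
time: 14.67
tool_pos: [0.6917, 0.0085, 0.1991]
tcp_rot: [-2.574, -1.798, 0.002]
wrist_force: [0.5, 0.6, -1.9]
width: 0.207
grip_force: 41.9
```

>>> step_arm:
  targets:
    - [[0,0,-0.121],[0,0,0],10]
    - [[0,0,-0.121],[0,0,0],10]
    - [[0,0,-0.121],[0,0,0],10]
    - [[0,0,-0.121],[0,0,0],10]
    - [[0,0,-0.121],[0,0,0],10]

```text
time: 15.08
tool_pos: [0.6917, 0.0085, 0.1991]
tcp_rot: [-1.922, -2.483, 0.001]
wrist_force: [0.2, -0.7, -2.8]
width: 0.205
grip_force: 41.9
```

>>> step_arm:
  targets:
    - [[0,0,-0.121],[0,0,0],10]
    - [[0,0,-0.121],[0,0,0],10]
    - [[0,0,-0.121],[0,0,0],10]
    - [[0,0,-0.121],[0,0,0],10]
    - [[0,0,-0.121],[0,0,0],10]

```text
time: 15.5
tool_pos: [0.6917, 0.0085, 0.1991]
tcp_rot: [-1.095, -2.943, 0.0]
wrist_force: [0.2, 1.1, -2.2]
width: 0.2
grip_force: 41.9
```

>>> step_arm:
  targets:
    - [[0,0,-0.121],[0,0,0],10]
    - [[0,0,0],[0,0,0],10]
    - [[0,0,0],[0,0,0],10]

```text
time: 15.75
tool_pos: [0.6918, 0.0085, 0.1992]
tcp_rot: [-0.929, -3.0, -0.0]
wrist_force: [0.1, -0.4, -2.0]
width: 0.201
grip_force: 41.9
```

```bash
cat >> h.py <<'E'
YAW=np.radians(145.75);AX=np.array([np.cos(YAW),np.sin(YAW),0]);MY=np.cross([0,0,1],AX)
FX=np.array([.5961,.1278,0])@AX   # flange plane
def tcp_for(x,yc=-.4414,zz=.1359): # TCP at mask x (m)
    return (FX+x)*AX+yc*MY+np.array([0,0,zz])
def mask(): # current TCP in mask coords rel. hole axis, mm
    s=read_state();p=s["tool_pos"];T=Ro.from_rotvec(s["tcp_rot"]).as_matrix()
    print("t",round(s["time"],2),"x,y,z mm",np.round([(p@AX-FX)*1e3,p@MY*1e3+441.4,(p[2]-.1359)*1e3],2),"F(x,y,z)",np.round([s["wrist_force"]@AX,s["wrist_force"]@MY,s["wrist_force"][2]],2),"yaw",round(np.degrees(np.arctan2(T[1,0],T[0,0])),2),"tilt",np.round(T[2,:2],4))
E
python3 - <<'E'
from h import *
mask();go(tcp_for(-.125),down(145.75)); print(read_state()["q"])
E
```

```text
t 15.75 x,y,z mm [-146.26   45.02   63.28] F(x,y,z) [-0.32  0.29 -2.  ] yaw 145.6 tilt [ 0.001  -0.0003]
shift mm (tool) [21.3 45.  63.3] turn [-0.0003 -0.001  -0.0026]
[-2.38349801e-02  3.71671350e-01  1.66296421e+00  3.52216232e-04
  1.10797488e+00 -9.94364834e-01]
```

>>> step_arm:
  targets:
    - [[0,0,-0.0025],[5,11,16],10]
    - [[0,0,0],[5,11,16],10]
    - [[0,0,0],[5,11,16],10]
    - [[0,0,0],[6,12,15],10]
    - [[0,0,0],[0,0,0],10]

```text
time: 16.17
tool_pos: [0.6966, 0.061, 0.1297]
tcp_rot: [-0.914, -2.996, 0.003]
wrist_force: [-0.9, -0.8, -3.5]
width: 0.2
grip_force: 41.9
```

>>> step_arm:
  targets:
    - [[0,0,0],[0,0,0],10]
    - [[0,0,0],[0,0,0],10]
    - [[0,0,0],[0,0,0],10]
    - [[0,0,0],[0,0,0],10]
    - [[0,0,0],[0,0,0],10]

```text
time: 16.58
tool_pos: [0.7006, 0.057, 0.1376]
tcp_rot: [0.92, 3.002, 0.001]
wrist_force: [0.3, -0.5, -2.5]
width: 0.195
grip_force: 41.9
```

```bash
python3 - <<'E'
from h import *
import pickle
np.set_printoptions(precision=4,suppress=True)
mask();go(tcp_for(-.115),down(145.75))
s=read_state();k=calibration("wrist");im=read_camera("wrist")
# go tip top edge (w5 grasp picture row ~101): tool x of tip
T=Ro.from_rotvec(s["tcp_rot"]).as_matrix();R=np.array(k["R"]);o=-R.T@k["t"]
g=cv2.cvtColor(im,cv2.COLOR_RGB2GRAY).astype(int);print(g[94:108,250:262].mean(1))
for row in (98,100,102):
    o,d=ray("wrist",(row,255.5),k);o=T.T@(o-s["tool_pos"]);d=T.T@d;print(row,(o+d*((.0437-o[2])/d[2]))*1e3)
side=read_camera("side");cv2.imwrite("pics/s1.png",side[:,:,::-1])
mask()
E
```

```text
t 16.58 x,y,z mm [-126.23   -0.05    1.73] F(x,y,z) [-0.54  0.18 -2.46] yaw 145.91 tilt [-0.0016  0.0011]
shift mm (tool) [11.2 -0.   1.7] turn [0.0011 0.0016 0.0028]
[156.3333 154.8333 153.5    152.5833 152.25   152.0833 143.9167 108.25
 127.     141.1667 140.9167 141.0833 141.3333 141.3333]
98 [79.0179  0.131  43.7   ]
100 [78.2509  0.1314 43.7   ]
102 [77.4837  0.1318 43.7   ]
t 16.68 x,y,z mm [-126.02    0.06    1.45] F(x,y,z) [ 0.84  0.2  -1.83] yaw 145.91 tilt [-0.0012  0.0009]
```

>>> step_arm:
  targets:
    - [[0,0,0],[14,0,0.5],10]
    - [[0,0,0],[14,0,0.5],10]
    - [[0,0,0],[10,0,0],10]
    - [[0,0,0],[0,0,0],10]
    - [[0,0,0],[0,0,0],10]

```text
time: 17.1
tool_pos: [0.6684, 0.0789, 0.1357]
tcp_rot: [0.919, 3.004, 0.0]
wrist_force: [0.1, -0.6, -1.2]
width: 0.2
grip_force: 41.9
```

>>> step_arm:
  targets:
    - [[0,0,0],[0,0,0],10]
    - [[0,0,0],[0,0,0],10]
    - [[0,0,0],[0,0,0],10]
    - [[0,0,0],[0,0,0],10]
    - [[0,0,0],[0,0,0],10]

```text
time: 17.52
tool_pos: [0.6687, 0.0785, 0.1354]
tcp_rot: [0.92, 3.004, 0.0]
wrist_force: [0.4, 0.4, -2.1]
width: 0.2
grip_force: 41.9
```

```bash
python3 - <<'E'
from h import *
mask();go(tcp_for(-.08,yc=-.4415),down(145.75));read_camera("wrist");read_camera("wrist");mask()
E
```

```text
t 17.52 x,y,z mm [-87.76   0.12  -0.53] F(x,y,z) [-0.11 -0.59 -2.1 ] yaw 145.93 tilt [-0.0001  0.    ]
shift mm (tool) [ 7.8  0.2 -0.5] turn [0.     0.0001 0.0031]
t 17.62 x,y,z mm [-87.55   0.12  -0.57] F(x,y,z) [ 0.21  0.4  -1.76] yaw 145.94 tilt [ 0.0001 -0.0001]
```

>>> step_arm:
  targets:
    - [[0,0,0.003],[4,0.2,-0.5],10]
    - [[0,0,0],[3,0,0],10]
    - [[0,0,0],[2,0,0],10]
    - [[0,0,0],[1.5,0,0],10]
    - [[0,0,0],[1,0,0],10]

```text
time: 18.03
tool_pos: [0.6587, 0.0857, 0.1359]
tcp_rot: [-0.924, -3.003, -0.0]
wrist_force: [-0.1, -0.7, -2.9]
width: 0.202
grip_force: 41.9
```

>>> step_arm:
  targets:
    - [[0,0,0],[0.5,0,0],10]
    - [[0,0,0],[0.5,0,0],10]
    - [[0,0,0],[0,0,0],10]
    - [[0,0,0],[0,0,0],10]

```text
time: 18.37
tool_pos: [0.6583, 0.0859, 0.136]
tcp_rot: [0.924, 3.002, 0.0]
wrist_force: [-0.4, -0.1, -2.4]
width: 0.201
grip_force: 41.9
```

```bash
python3 - <<'E'
from h import *
mask();go(tcp_for(-.075,yc=-.4415),down(145.75))
E
```

```text
t 18.37 x,y,z mm [-7.496e+01 -1.300e-01  7.000e-02] F(x,y,z) [ 0.31  0.31 -2.44] yaw 145.78 tilt [-0.0001  0.0001]
shift mm (tool) [-0.  -0.   0.1] turn [0.0001 0.0001 0.0005]
```

>>> step_arm:
  targets:
    - [[0,0,0],[0.6,0,0],10]
    - [[0,0,0],[0.6,0,0],10]
    - [[0,0,0],[0.4,0,0],10]
    - [[0,0,0],[0.4,0,0],10]
    - [[0,0,0],[0,0,0],10]

```text
time: 18.78
tool_pos: [0.6565, 0.0871, 0.1359]
tcp_rot: [-0.924, -3.002, -0.0]
wrist_force: [-0.4, 0.9, -2.0]
width: 0.2
grip_force: 41.9
```

```bash
python3 - <<'E'
from h import *
mask()
E
```

```text
t 18.78 x,y,z mm [-7.283e+01 -1.000e-01 -1.000e-02] F(x,y,z) [ 0.85 -0.47 -1.98] yaw 145.78 tilt [0.0001 0.    ]
```

>>> step_arm:
  targets:
    - [[0,0,0],[0.7,0,0],10]
    - [[0,0,0],[0.7,0,0],10]
    - [[0,0,0],[0.6,0,0],10]
    - [[0,0,0],[0,0,0],10]
    - [[0,0,0],[0,0,0],10]

```text
time: 19.2
tool_pos: [0.6549, 0.0882, 0.1359]
tcp_rot: [-0.924, -3.003, 0.0]
wrist_force: [0.3, -0.3, -1.8]
width: 0.197
grip_force: 41.9
```

```bash
python3 - <<'E'
from h import *
mask()
E
```

```text
t 19.2 x,y,z mm [-70.85  -0.1    0.  ] F(x,y,z) [-0.4   0.1  -1.84] yaw 145.78 tilt [ 0. -0.]
```

>>> step_arm:
  targets:
    - [[0,0,0],[1.5,0,0],10]
    - [[0,0,0],[1.5,0,0],10]
    - [[0,0,0],[1.5,0,0],10]
    - [[0,0,0],[1.5,0,0],10]
    - [[0,0,0],[0,0,0],10]

```text
time: 19.62
tool_pos: [0.6496, 0.0918, 0.1358]
tcp_rot: [-0.924, -3.002, 0.0]
wrist_force: [-0.4, -1.1, -2.5]
width: 0.202
grip_force: 41.9
```

```bash
python3 - <<'E'
from h import *
mask()
E
```

```text
t 19.62 x,y,z mm [-64.44  -0.09  -0.07] F(x,y,z) [-0.26  1.15 -2.54] yaw 145.79 tilt [ 0.0004 -0.0002]
```

>>> step_arm:
  targets:
    - [[0,0,0],[2,0,0],10]
    - [[0,0,0],[2,0,0],10]
    - [[0,0,0],[2,0,0],10]
    - [[0,0,0],[1.5,0,0],10]
    - [[0,0,0],[0,0,0],10]

```text
time: 20.03
tool_pos: [0.6434, 0.096, 0.1359]
tcp_rot: [-0.924, -3.002, 0.0]
wrist_force: [0.7, 0.2, -2.2]
width: 0.197
grip_force: 41.9
```

```bash
python3 - <<'E'
from h import *
mask()
E
```

```text
t 20.03 x,y,z mm [-5.696e+01 -8.000e-02 -4.000e-02] F(x,y,z) [-0.46 -0.54 -2.21] yaw 145.79 tilt [ 0.0003 -0.0002]
```

>>> step_arm:
  targets:
    - [[0,0,0],[2,0,0],10]
    - [[0,0,0],[2,0,0],10]
    - [[0,0,0],[1.5,0,0],10]
    - [[0,0,0],[0.5,0,0],10]
    - [[0,0,0],[0.5,0,0],10]

```text
time: 20.45
tool_pos: [0.6383, 0.0995, 0.1359]
tcp_rot: [-0.924, -3.003, 0.0]
wrist_force: [-0.4, -0.6, -2.1]
width: 0.201
grip_force: 41.9
```

>>> step_arm:
  targets:
    - [[0,0,0],[0.5,0,0],10]
    - [[0,0,0],[0.5,0,0],10]
    - [[0,0,0],[0,0,0],10]

```text
time: 20.7
tool_pos: [0.6375, 0.1, 0.1359]
tcp_rot: [-0.924, -3.002, 0.0]
wrist_force: [-0.2, 0.0, -2.6]
width: 0.2
grip_force: 41.9
```

```bash
python3 - <<'E'
from h import *
mask()
E
```

```text
t 20.7 x,y,z mm [-49.84  -0.09  -0.  ] F(x,y,z) [ 0.16  0.09 -2.65] yaw 145.78 tilt [ 0.0001 -0.    ]
```

Tip nominally at 28 mm with no force. I'll feel for the bottom in small steps.

>>> step_arm:
  targets:
    - [[0,0,0],[0.5,0,0],10]
    - [[0,0,0],[0.5,0,0],10]
    - [[0,0,0],[0,0,0],10]

```text
time: 20.95
tool_pos: [0.6367, 0.1006, 0.1359]
tcp_rot: [-0.924, -3.002, 0.0]
wrist_force: [-0.2, -0.1, -2.9]
width: 0.203
grip_force: 41.9
```

```bash
python3 - <<'E'
from h import *
mask()
E
```

```text
t 20.95 x,y,z mm [-4.882e+01 -8.000e-02 -1.000e-02] F(x,y,z) [ 0.14  0.17 -2.94] yaw 145.78 tilt [ 0.0001 -0.0001]
```

>>> step_arm:
  targets:
    - [[0,0,0],[0.5,0,0],10]
    - [[0,0,0],[0.3,0,0],10]
    - [[0,0,0],[0,0,0],10]

```text
time: 21.2
tool_pos: [0.636, 0.1011, 0.1359]
tcp_rot: [-0.924, -3.002, -0.0]
wrist_force: [0.2, 0.5, -1.8]
width: 0.204
grip_force: 41.9
```

```bash
python3 - <<'E'
from h import *
mask()
E
```

```text
t 21.2 x,y,z mm [-4.804e+01 -8.000e-02  1.000e-02] F(x,y,z) [ 0.13 -0.48 -1.84] yaw 145.78 tilt [ 0.0001 -0.    ]
```

>>> step_arm:
  targets:
    - [[0,0,0],[0.4,0,0],10]
    - [[0,0,0],[0,0,0],10]

```text
time: 21.37
tool_pos: [0.6357, 0.1013, 0.1359]
tcp_rot: [-0.924, -3.003, 0.0]
wrist_force: [0.3, 0.5, -2.0]
width: 0.201
grip_force: 41.9
```

>>> step_arm:
  targets:
    - [[0,0,0],[0.3,0,0],10]
    - [[0,0,0],[0,0,0],10]

```text
time: 21.53
tool_pos: [0.6354, 0.1015, 0.1359]
tcp_rot: [-0.924, -3.002, 0.0]
wrist_force: [-1.1, -0.5, -2.4]
width: 0.202
grip_force: 41.9
```

```bash
python3 - <<'E'
from h import *
mask()
E
```

```text
t 21.53 x,y,z mm [-47.35  -0.09  -0.  ] F(x,y,z) [ 0.65  1.   -2.41] yaw 145.78 tilt [ 0.0001 -0.    ]
```

>>> step_arm:
  targets:
    - [[0,0,0],[0.4,0,0],10]
    - [[0,0,0],[0,0,0],10]

```text
time: 21.7
tool_pos: [0.6351, 0.1017, 0.1359]
tcp_rot: [-0.924, -3.002, -0.0]
wrist_force: [-0.4, -0.1, -2.9]
width: 0.196
grip_force: 41.9
```

>>> step_arm:
  targets:
    - [[0,0,0],[0.3,0,0],10]
    - [[0,0,0],[0,0,0],10]

```text
time: 21.87
tool_pos: [0.6349, 0.1018, 0.1359]
tcp_rot: [-0.924, -3.002, -0.0]
wrist_force: [-0.0, 0.2, -3.2]
width: 0.199
grip_force: 41.9
```

```bash
python3 - <<'E'
from h import *
mask()
E
```

```text
t 21.87 x,y,z mm [-4.666e+01 -9.000e-02  2.000e-02] F(x,y,z) [ 0.12 -0.11 -3.2 ] yaw 145.78 tilt [ 0.0001 -0.    ]
```

>>> step_arm:
  targets:
    - [[0,0,0],[0.4,0,0],10]
    - [[0,0,0],[0,0,0],10]

```text
time: 22.03
tool_pos: [0.6347, 0.102, 0.136]
tcp_rot: [0.924, 3.002, -0.0]
wrist_force: [0.7, -1.0, -3.1]
width: 0.199
grip_force: 41.9
```

>>> step_arm:
  targets:
    - [[0,0,0],[0.4,0,0],10]
    - [[0,0,0],[0,0,0],10]

```text
time: 22.2
tool_pos: [0.6346, 0.1021, 0.1361]
tcp_rot: [0.924, 3.002, -0.0]
wrist_force: [1.3, -1.6, -2.1]
width: 0.198
grip_force: 41.9
```

```bash
python3 - <<'E'
from h import *
mask()
E
```

```text
t 22.2 x,y,z mm [-46.34  -0.13   0.2 ] F(x,y,z) [-1.97  0.63 -2.07] yaw 145.78 tilt [-0.001   0.0002]
```

>>> step_arm:
  targets:
    - [[0,0,0],[0.5,0,0],10]
    - [[0,0,0],[0,0,0],10]
    - [[0,0,0],[0,0,0],10]

```text
time: 22.45
tool_pos: [0.6345, 0.1021, 0.1362]
tcp_rot: [0.924, 3.001, 0.0]
wrist_force: [3.5, -4.4, -2.6]
width: 0.205
grip_force: 41.8
```

```bash
python3 - <<'E'
from h import *
mask()
E
```

```text
t 22.45 x,y,z mm [-46.22  -0.16   0.34] F(x,y,z) [-5.37  1.65 -2.61] yaw 145.78 tilt [-0.0017  0.0005]
```

Bottomed: −5.4 N with no further advance. Drawing it out straight and turning end for end.

>>> step_arm:
  targets:
    - [[0,0,0],[-2,0,0],10]
    - [[0,0,0],[-5,0,0],10]
    - [[0,0,0],[-8,0,0],10]
    - [[0,0,0],[-10,0,0],10]
    - [[0,0,0],[-10,0,0],10]

```text
time: 22.87
tool_pos: [0.6634, 0.0825, 0.1358]
tcp_rot: [-0.924, -3.002, -0.0]
wrist_force: [-0.4, -0.7, -3.2]
width: 0.201
grip_force: 41.9
```

>>> step_arm:
  targets:
    - [[0,0,0],[-12,0,0],10]
    - [[0,0,0],[-15,0,0],10]
    - [[0,0,0],[-20,0,0],10]
    - [[0,0,0],[-20,0,0],10]
    - [[0,0,0.121],[0,0,0],10]

```text
time: 23.28
tool_pos: [0.7222, 0.0421, 0.1364]
tcp_rot: [1.106, 2.936, 0.001]
wrist_force: [-0.2, -0.6, -0.8]
width: 0.201
grip_force: 41.9
```

>>> step_arm:
  targets:
    - [[0,0,0.121],[0,0,0],10]
    - [[0,0,0.121],[0,0,0],10]
    - [[0,0,0.121],[0,0,0],10]
    - [[0,0,0.121],[0,0,0],10]
    - [[0,0,0.121],[0,0,0],10]

```text
time: 23.7
tool_pos: [0.719, 0.0443, 0.1357]
tcp_rot: [-1.938, -2.472, 0.0]
wrist_force: [-0.5, -0.4, -3.1]
width: 0.204
grip_force: 41.9
```

>>> step_arm:
  targets:
    - [[0,0,0.121],[0,0,0],10]
    - [[0,0,0.121],[0,0,0],10]
    - [[0,0,0.121],[0,0,0],10]
    - [[0,0,0.121],[0,0,0],10]
    - [[0,0,0.121],[0,0,0],10]

```text
time: 24.12
tool_pos: [0.719, 0.0444, 0.1357]
tcp_rot: [-2.587, -1.783, 0.0]
wrist_force: [0.5, 0.1, -2.0]
width: 0.204
grip_force: 41.9
```

>>> step_arm:
  targets:
    - [[0,0,0.121],[0,0,0],10]
    - [[0,0,0.121],[0,0,0],10]
    - [[0,0,0.121],[0,0,0],10]
    - [[0,0,0.121],[0,0,0],10]
    - [[0,0,0.121],[0,0,0],10]

```text
time: 24.53
tool_pos: [0.719, 0.0444, 0.1357]
tcp_rot: [-3.0, -0.931, 0.0]
wrist_force: [0.2, -0.2, -2.4]
width: 0.201
grip_force: 41.9
```

>>> step_arm:
  targets:
    - [[0,0,0.121],[0,0,0],10]
    - [[0,0,0.121],[0,0,0],10]
    - [[0,0,0.121],[0,0,0],10]
    - [[0,0,0.121],[0,0,0],10]
    - [[0,0,0.121],[0,0,0],10]

```text
time: 24.95
tool_pos: [0.719, 0.0444, 0.1357]
tcp_rot: [-3.142, 0.005, 0.0]
wrist_force: [0.2, 0.8, -2.4]
width: 0.202
grip_force: 41.9
```

>>> step_arm:
  targets:
    - [[0,0,0.121],[0,0,0],10]
    - [[0,0,0.121],[0,0,0],10]
    - [[0,0,0.121],[0,0,0],10]
    - [[0,0,0.121],[0,0,0],10]
    - [[0,0,0.121],[0,0,0],10]

```text
time: 25.37
tool_pos: [0.719, 0.0444, 0.1357]
tcp_rot: [-2.997, 0.941, 0.0]
wrist_force: [0.1, -0.5, -2.4]
width: 0.2
grip_force: 41.9
```

>>> step_arm:
  targets:
    - [[0,0,0],[0,0,0],10]
    - [[0,0,0],[0,0,0],10]
    - [[0,0,0],[0,0,0],10]
    - [[0,0,0],[0,0,0],10]

```text
time: 25.7
tool_pos: [0.7184, 0.0449, 0.1358]
tcp_rot: [3.001, -0.928, -0.0]
wrist_force: [-0.6, 0.2, -3.9]
width: 0.201
grip_force: 41.9
```

```bash
python3 - <<'E'
from h import *
mask();go(tcp_for(-.0745,yc=-.4415),down(-34.25));print(read_state()["q"])
E
```

```text
t 25.7 x,y,z mm [-1.4772e+02 -5.0000e-02 -9.0000e-02] F(x,y,z) [ 0.61  0.17 -3.9 ] yaw -34.37 tilt [-0.0001  0.    ]
shift mm (tool) [-73.2   0.1  -0.1] turn [ 0.      0.0001 -0.0021]
[2.78604053e-02 4.79495869e-01 1.63717953e+00 1.89394060e-05
 1.02501944e+00 2.19853940e+00]
```

>>> step_arm:
  targets:
    - [[0,0,-0.002],[-20,0,0],10]
    - [[0,0,0],[-22,0,0],10]
    - [[0,0,0],[-18,0,0],10]
    - [[0,0,0],[-10,0,0],10]
    - [[0,0,0],[-3,0,0],10]

```text
time: 26.12
tool_pos: [0.6565, 0.0873, 0.1358]
tcp_rot: [3.002, -0.925, -0.002]
wrist_force: [-0.7, 0.9, -2.5]
width: 0.202
grip_force: 41.9
```

>>> step_arm:
  targets:
    - [[0,0,0],[0,0,0],10]
    - [[0,0,0],[0,0,0],10]
    - [[0,0,0],[0,0,0],10]
    - [[0,0,0],[0,0,0],10]
    - [[0,0,0],[0,0,0],10]

```text
time: 26.53
tool_pos: [0.6586, 0.0859, 0.136]
tcp_rot: [-3.001, 0.929, -0.001]
wrist_force: [0.4, 0.6, -2.5]
width: 0.196
grip_force: 41.9
```

```bash
python3 - <<'E'
from h import *
mask();go(tcp_for(-.0625,yc=-.4415),down(-34.25))
E
```

```text
t 26.53 x,y,z mm [-75.22  -0.3    0.08] F(x,y,z) [ 0.05 -0.73 -2.55] yaw -34.39 tilt [ 0.0004 -0.0003]
shift mm (tool) [-12.7   0.2   0.1] turn [-0.0003 -0.0004 -0.0025]
```

>>> step_arm:
  targets:
    - [[0,0,-0.0025],[-3,0.2,0],10]
    - [[0,0,0],[-3,0,0],10]
    - [[0,0,0],[-2.5,0,0],10]
    - [[0,0,0],[-2,0,0],10]
    - [[0,0,0],[-1,0,0],10]

```text
time: 26.95
tool_pos: [0.6479, 0.093, 0.1359]
tcp_rot: [3.003, -0.924, -0.0]
wrist_force: [0.1, 0.4, -1.9]
width: 0.202
grip_force: 41.9
```

>>> step_arm:
  targets:
    - [[0,0,0],[-0.5,0,0],10]
    - [[0,0,0],[0,0,0],10]
    - [[0,0,0],[0,0,0],10]

```text
time: 27.2
tool_pos: [0.6479, 0.0931, 0.136]
tcp_rot: [-3.003, 0.924, -0.0]
wrist_force: [0.4, 1.2, -2.0]
width: 0.201
grip_force: 41.9
```

>>> step_arm:
  targets:
    - [[0,0,0],[-0.4,0,0],10]
    - [[0,0,0],[0,0,0],10]

```text
time: 27.37
tool_pos: [0.6476, 0.0932, 0.136]
tcp_rot: [-3.003, 0.924, -0.0]
wrist_force: [0.4, -0.7, -3.2]
width: 0.2
grip_force: 41.9
```

```bash
python3 - <<'E'
from h import *
mask()
E
```

```text
t 27.37 x,y,z mm [-6.205e+01 -1.500e-01  6.000e-02] F(x,y,z) [-0.74  0.29 -3.19] yaw -34.22 tilt [ 0. -0.]
```

>>> step_arm:
  targets:
    - [[0,0,0],[-0.5,0,0],10]
    - [[0,0,0],[-0.4,0,0],10]
    - [[0,0,0],[0,0,0],10]

```text
time: 27.62
tool_pos: [0.647, 0.0937, 0.136]
tcp_rot: [3.003, -0.924, 0.001]
wrist_force: [0.9, -1.2, -2.8]
width: 0.206
grip_force: 41.9
```

>>> step_arm:
  targets:
    - [[0,0,0],[-0.4,0,0],10]
    - [[0,0,0],[0,0,0],10]

```text
time: 27.78
tool_pos: [0.6469, 0.0937, 0.1361]
tcp_rot: [3.003, -0.924, 0.002]
wrist_force: [1.3, -1.5, -3.4]
width: 0.203
grip_force: 41.9
```

>>> step_arm:
  targets:
    - [[0,0,0],[-0.4,0,0],10]
    - [[0,0,0],[0,0,0],10]

```text
time: 27.95
tool_pos: [0.6469, 0.0938, 0.1362]
tcp_rot: [3.003, -0.924, 0.003]
wrist_force: [2.9, -3.2, -3.1]
width: 0.203
grip_force: 41.9
```

```bash
python3 - <<'E'
from h import *
mask()
E
```

```text
t 27.95 x,y,z mm [-61.1   -0.18   0.31] F(x,y,z) [-4.18  1.06 -3.1 ] yaw -34.21 tilt [ 0.0018 -0.0004]
```

Contact at −4.2 N. Adding a touch, then holding about 1.2 s and looking during the hold.

>>> step_arm:
  targets:
    - [[0,0,0],[-0.2,0,0],10]
    - [[0,0,0],[0,0,0],10]
    - [[0,0,0],[0,0,0],10]

```text
time: 28.2
tool_pos: [0.6468, 0.0938, 0.1362]
tcp_rot: [3.003, -0.924, 0.003]
wrist_force: [3.0, -3.7, -4.0]
width: 0.203
grip_force: 41.8
```

```bash
python3 - <<'E'
from h import *
for i in range(4):
    mask();im=read_camera("wrist")
mask()
cv2.imwrite("pics/w7.png",im[:,:,::-1]);cv2.imwrite("pics/w7c.png",cv2.resize(im[240:384,160:352,::-1],(800,600),interpolation=cv2.INTER_CUBIC))
E
```

```text
t 28.2 x,y,z mm [-61.06  -0.15   0.32] F(x,y,z) [-4.6   1.37 -4.04] yaw -34.21 tilt [ 0.002  -0.0005]
t 28.25 x,y,z mm [-61.07  -0.14   0.35] F(x,y,z) [-4.67  1.46 -2.86] yaw -34.22 tilt [ 0.002  -0.0005]
t 28.3 x,y,z mm [-61.09  -0.12   0.34] F(x,y,z) [-5.53  1.05 -3.66] yaw -34.22 tilt [ 0.002  -0.0005]
t 28.35 x,y,z mm [-61.06  -0.14   0.32] F(x,y,z) [-5.52  1.3  -3.3 ] yaw -34.22 tilt [ 0.002  -0.0005]
t 28.4 x,y,z mm [-61.04  -0.14   0.33] F(x,y,z) [-5.41  0.65 -3.95] yaw -34.22 tilt [ 0.0019 -0.0005]
```

View pics/w7c.png

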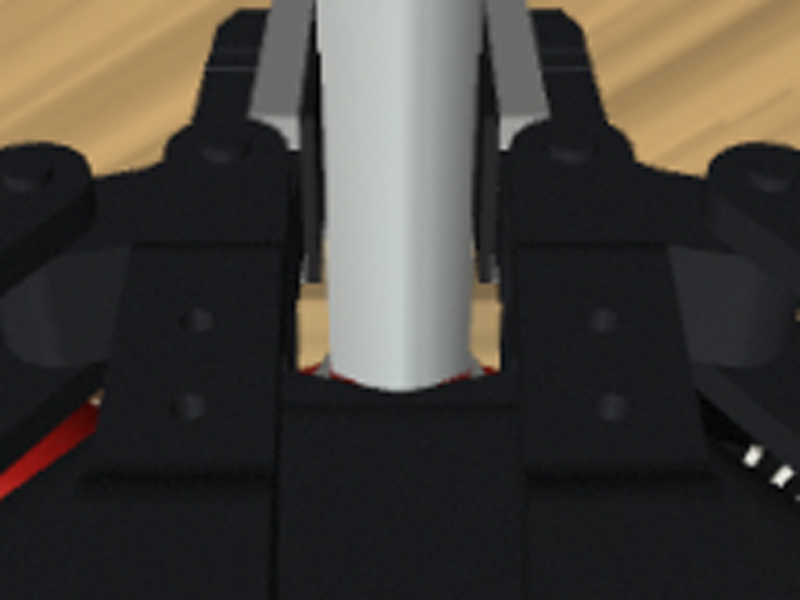

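The no-go tip is hidden behind the gripper body in the crop. The contact arithmetic settles it: go bottom at −46.35 and no-go stop at −61.15 give a grip offset of 77.6 mm, which matches the 77.8 mm measured. So the stop is the lip, not the flange face. Continuing the hold.

>>> step_arm:
  targets:
    - [[0,0,0],[0,0,0],10]
    - [[0,0,0],[0,0,0],10]
    - [[0,0,0],[0,0,0],10]
    - [[0,0,0],[0,0,0],10]
    - [[0,0,0],[0,0,0],10]

```text
time: 28.82
tool_pos: [0.6468, 0.0938, 0.1362]
tcp_rot: [3.003, -0.924, 0.003]
wrist_force: [4.3, -4.3, -3.9]
width: 0.198
grip_force: 41.8
```

>>> step_arm:
  targets:
    - [[0,0,0],[0,0,0],10]
    - [[0,0,0],[0,0,0],10]
    - [[0,0,0],[0,0,0],10]
    - [[0,0,0],[0,0,0],10]
    - [[0,0,0],[0,0,0],10]

```text
time: 29.23
tool_pos: [0.6468, 0.0938, 0.1362]
tcp_rot: [3.003, -0.924, 0.003]
wrist_force: [3.8, -4.2, -3.6]
width: 0.202
grip_force: 41.8
```

>>> step_arm:
  targets:
    - [[0,0,0],[0,0,0],10]
    - [[0,0,0],[0,0,0],10]
    - [[0,0,0],[0,0,0],10]
    - [[0,0,0],[0,0,0],10]
    - [[0,0,0],[0,0,0],10]

```text
time: 29.65
tool_pos: [0.6468, 0.0938, 0.1362]
tcp_rot: [3.003, -0.924, 0.003]
wrist_force: [4.5, -4.2, -3.3]
width: 0.199
grip_force: 41.8
```

```bash
python3 - <<'E'
from h import *
mask()
E
```

```text
t 29.65 x,y,z mm [-61.06  -0.16   0.33] F(x,y,z) [-6.04  0.92 -3.33] yaw -34.21 tilt [ 0.002  -0.0005]
```

>>> step_arm:
  targets:
    - [[0,0,0],[2,0,0],10]
    - [[0,0,0],[5,0,0],10]
    - [[0,0,0],[10,0,0],10]
    - [[0,0,0],[20,0,0],10]
    - [[0,0,0],[20,0,0],10]

```text
time: 30.07
tool_pos: [0.6934, 0.0623, 0.1357]
tcp_rot: [-3.003, 0.923, 0.002]
wrist_force: [0.6, -0.1, -2.4]
width: 0.201
grip_force: 41.9
```

>>> step_arm:
  targets:
    - [[0,0,0],[20,0,-10],10]
    - [[0,0,0],[0,0,-25],10]
    - [[0,0,0],[0,0,-30],10]
    - [[0,0,0],[0,0,-25],10]
    - [[0,0,-0.1166],[0,0,0],10]

```text
time: 30.48
tool_pos: [0.7136, 0.0507, 0.2334]
tcp_rot: [-3.048, 0.746, -0.016]
wrist_force: [1.4, 1.3, -1.1]
width: 0.2
grip_force: 42.0
```

>>> step_arm:
  targets:
    - [[0,0,-0.1166],[0,0,0],10]
    - [[0,0,-0.1166],[0,0,0],10]
    - [[0,0,-0.1166],[0,0,0],10]
    - [[0,0,-0.1166],[0,0,0],10]
    - [[0,0,-0.1166],[0,0,0],10]

```text
time: 30.9
tool_pos: [0.7099, 0.0508, 0.2256]
tcp_rot: [-3.137, -0.17, 0.001]
wrist_force: [0.9, -0.2, -2.0]
width: 0.206
grip_force: 41.9
```

>>> step_arm:
  targets:
    - [[0,0,-0.1166],[0,0,0],10]
    - [[0,0,-0.1166],[0,0,0],10]
    - [[0,0,-0.1166],[0,0,0],10]
    - [[0,0,-0.1166],[0,0,0],10]
    - [[0,0,0],[0,0,0],10]

```text
time: 31.32
tool_pos: [0.7098, 0.0508, 0.2255]
tcp_rot: [-3.014, -0.885, 0.001]
wrist_force: [-0.2, 0.1, -2.7]
width: 0.198
grip_force: 41.9
```

```bash
python3 - <<'E'
from h import *
print(read_state()["tool_pos"],read_state()["time"])
go([.5077,-.1948,.1605],Ro.from_rotvec([3.0143,.8813,.0015]).as_matrix())
E
```

```text
[0.70984504 0.05080872 0.2255488 ] 31.3167
shift mm (tool) [-302.8   97.3   65.2] turn [-0.002   0.0012  0.0026]
```

>>> step_arm:
  targets:
    - [[0,0,0.0026],[-20,7,0],10]
    - [[0,0,0],[-34,11,0],10]
    - [[0,0,0],[-35,11,0],10]
    - [[0,0,0],[-35,11,0],10]
    - [[0,0,0],[-35,11,0],10]

```text
time: 31.73
tool_pos: [0.6019, -0.0784, 0.2258]
tcp_rot: [-3.018, -0.873, 0.001]
wrist_force: [-0.4, -0.5, -2.7]
width: 0.203
grip_force: 41.9
```

>>> step_arm:
  targets:
    - [[0,0,0],[-35,11,0],10]
    - [[0,0,0],[-35,11,0],10]
    - [[0,0,0],[-35,11,10],10]
    - [[0,0,0],[-24,8,20],10]
    - [[0,0,0],[-15,5,25],10]

```text
time: 32.15
tool_pos: [0.5058, -0.1962, 0.1728]
tcp_rot: [3.016, 0.868, 0.005]
wrist_force: [0.2, 0.4, -3.2]
width: 0.199
grip_force: 42.0
```

>>> step_arm:
  targets:
    - [[0,0,0],[0,0,0],10]
    - [[0,0,0],[0,0,0],10]
    - [[0,0,0],[0,0,0],10]
    - [[0,0,0],[0,0,0],10]
    - [[0,0,0],[0,0,0],10]

```text
time: 32.57
tool_pos: [0.5078, -0.1931, 0.1726]
tcp_rot: [3.015, 0.878, 0.004]
wrist_force: [-0.6, 0.2, -1.8]
width: 0.205
grip_force: 41.9
```

>>> step_arm:
  targets:
    - [[0,0,0],[0,0,0],10]
    - [[0,0,0],[0,0,0],10]
    - [[0,0,0],[0,0,0],10]
    - [[0,0,0],[0,0,0],10]
    - [[0,0,0],[0,0,0],10]

```text
time: 32.98
tool_pos: [0.5061, -0.1933, 0.171]
tcp_rot: [3.016, 0.878, 0.0]
wrist_force: [-1.2, -0.4, -3.0]
width: 0.2
grip_force: 41.9
```

```bash
python3 - <<'E'
from h import *
print(read_state()["tool_pos"],read_state()["time"])
go([.5077,-.1948,.1205],Ro.from_rotvec([3.0143,.8813,.0015]).as_matrix())
E
```

```text
[ 0.50611275 -0.19328629  0.17096591] 32.9833
shift mm (tool) [ 0.5  2.1 50.5] turn [-0.0013  0.0006 -0.0025]
```

>>> step_arm:
  targets:
    - [[0,0,-0.0025],[0.5,2,10],10]
    - [[0,0,0],[0,0,15],10]
    - [[0,0,0],[0,0,12],10]
    - [[0,0,0],[0,0,6],10]
    - [[0,0,0],[0,0,0],10]

```text
time: 33.4
tool_pos: [0.5058, -0.1942, 0.1252]
tcp_rot: [-3.012, -0.88, 0.006]
wrist_force: [-0.9, -0.3, -1.5]
width: 0.204
grip_force: 41.9
```

>>> step_arm:
  targets:
    - [[0,0,0],[0,0,0],10]
    - [[0,0,0],[0,0,0],10]
    - [[0,0,0],[0,0,0],10]
    - [[0,0,0],[0,0,0],10]
    - [[0,0,0],[0,0,0],10]

```text
time: 33.82
tool_pos: [0.508, -0.195, 0.1286]
tcp_rot: [3.015, 0.881, 0.002]
wrist_force: [-0.2, 0.3, -2.1]
width: 0.203
grip_force: 41.9
```

```bash
python3 - <<'E'
from h import *
print(read_state()["tool_pos"],read_state()["time"],read_state()["wrist_force"])
go([.5077,-.1948,.1025],Ro.from_rotvec([3.0143,.8813,.0015]).as_matrix())
E
```

```text
[ 0.50796314 -0.19502131  0.12858974] 33.8167 [-0.17696204  0.26348846 -2.05819429]
shift mm (tool) [-0.1 -0.4 26.1] turn [-0.0003 -0.0001 -0.0002]
```

>>> step_arm:
  targets:
    - [[0,0,0],[0,0,6],10]
    - [[0,0,0],[0,0,7],10]
    - [[0,0,0],[0,0,6],10]
    - [[0,0,0],[0,0,4],10]
    - [[0,0,0],[0,0,1],10]

```text
time: 34.23
tool_pos: [0.5065, -0.1944, 0.1023]
tcp_rot: [-3.014, -0.881, 0.003]
wrist_force: [-0.6, 1.1, -3.0]
width: 0.204
grip_force: 41.9
```

>>> step_arm:
  targets:
    - [[0,0,0],[0,0,0],10]
    - [[0,0,0],[0,0,0],10]
    - [[0,0,0],[0,0,0],10]
    - [[0,0,0],[0,0,0],10]
    - [[0,0,0],[0,0,0],10]

```text
time: 34.65
tool_pos: [0.5078, -0.1949, 0.1043]
tcp_rot: [3.015, 0.881, 0.001]
wrist_force: [-0.8, -0.3, -2.7]
width: 0.203
grip_force: 41.9
```

```bash
python3 - <<'E'
from h import *
print(read_state()["tool_pos"],read_state()["time"],read_state()["wrist_force"])
go([.5077,-.1948,.1005],Ro.from_rotvec([3.0143,.8813,.0015]).as_matrix())
E
```

```text
[ 0.50777311 -0.1949475   0.10426323] 34.65 [-0.7574015  -0.29646751 -2.73328078]
shift mm (tool) [ 0.  -0.2  3.8] turn [-0.0008  0.0002 -0.0002]
```

Lateral position is spot on. Lowering gently until the saddles carry the weight.

>>> step_arm:
  targets:
    - [[0,0,0],[0,0,1],10]
    - [[0,0,0],[0,0,1],10]
    - [[0,0,0],[0,0,0.5],10]
    - [[0,0,0],[0,0,0],10]
    - [[0,0,0],[0,0,0],10]

```text
time: 35.07
tool_pos: [0.5075, -0.1948, 0.1013]
tcp_rot: [-3.015, -0.881, 0.0]
wrist_force: [0.4, -0.4, -2.7]
width: 0.2
grip_force: 41.9
```

>>> step_arm:
  targets:
    - [[0,0,0],[0,0,0.5],10]
    - [[0,0,0],[0,0,0.5],10]
    - [[0,0,0],[0,0,0],10]
    - [[0,0,0],[0,0,0],10]

```text
time: 35.4
tool_pos: [0.5077, -0.195, 0.1005]
tcp_rot: [3.015, 0.881, 0.0]
wrist_force: [0.9, -0.2, -0.9]
width: 0.205
grip_force: 42.0
```

```bash
python3 - <<'E'
from h import *
print(read_state()["tool_pos"],read_state()["time"],read_state()["wrist_force"],read_state()["torque"])
E
```

```text
[ 0.5076974  -0.19496164  0.1005297 ] 35.4 [ 0.92445602 -0.16023202 -0.94881476] [-0.0657542  -0.04236775  0.03335241]
```

>>> step_arm:
  targets:
    - [[0,0,0],[0,0,0.4],10]
    - [[0,0,0],[0,0,0],10]
    - [[0,0,0],[0,0,0],10]

```text
time: 35.65
tool_pos: [0.5078, -0.195, 0.1004]
tcp_rot: [3.015, 0.881, 0.001]
wrist_force: [-0.0, -0.9, 0.8]
width: 0.201
grip_force: 42.3
```

>>> step_arm:
  targets:
    - [[0,0,0],[0,0,0],24]
    - [[0,0,0],[0,0,0],24]
    - [[0,0,0],[0,0,0],24]
    - [[0,0,0],[0,0,0],24]
    - [[0,0,0],[0,0,0],24]
  grip_force: 20

```text
time: 36.07
tool_pos: [0.5075, -0.1948, 0.1]
tcp_rot: [-3.015, -0.881, 0.0]
wrist_force: [0.1, -0.6, -0.1]
width: 0.282
grip_force: 0.0
```

>>> step_arm:
  targets:
    - [[0,0,0],[0,0,0],50]
    - [[0,0,0],[0,0,0],70]
    - [[0,0,0],[0,0,0],85]
    - [[0,0,0],[0,0,0],85]
    - [[0,0,0],[0,0,0],85]

```text
time: 36.48
tool_pos: [0.5075, -0.1949, 0.1]
tcp_rot: [3.015, 0.881, 0.0]
wrist_force: [0.3, -0.6, -0.0]
width: 0.964
grip_force: 0.0
```

>>> step_arm:
  targets:
    - [[0,0,0],[0,0,0],85]
    - [[0,0,0],[0,0,0],85]
    - [[0,0,0],[0,0,-10],85]
    - [[0,0,0],[0,0,-25],85]
    - [[0,0,0],[0,0,-35],85]

```text
time: 36.9
tool_pos: [0.5052, -0.1938, 0.1681]
tcp_rot: [-3.011, -0.88, 0.009]
wrist_force: [0.3, -1.0, -0.5]
width: 0.993
grip_force: 0.0
```

>>> step_arm:
  targets:
    - [[0,0,0],[0,0,-35],85]
    - [[0,0,0],[0,0,-20],85]
    - [[0,0,0],[0,0,0],85]
    - [[0,0,0],[0,0,0],85]
    - [[0,0,0],[0,0,0],85]

```text
time: 37.32
tool_pos: [0.5071, -0.1946, 0.2248]
tcp_rot: [-3.015, -0.881, 0.001]
wrist_force: [-0.6, 0.4, -0.8]
width: 0.993
grip_force: 0.0
```

```bash
python3 - <<'E'
from h import *
np.set_printoptions(precision=4,suppress=True)
s=read_state();k=calibration("wrist");im=read_camera("wrist");print(s["time"],s["tool_pos"],s["wrist_force"])
for q in("gauge","go_tip","nogo_tip"):print(q,[(e["at"],round(e["score"],2),atz("wrist",e["at"],.0464,k)) for e in tip_of("wrist",q)[:2]])
cv2.imwrite("pics/w8.png",cv2.resize(im[:,:,::-1],(800,600)))
E
```

```text
37.3167 [ 0.5071 -0.1946  0.2248] [-0.6307  0.3914 -0.7952]
gauge [([253.1, 111.8], 0.88, array([ 0.3656, -0.1059,  0.0464]))]
go_tip [([194.3, 90.7], 0.91, array([ 0.4144, -0.0609,  0.0464])), ([97.1, 258.6], 0.79, array([ 0.5749, -0.1544,  0.0464]))]
nogo_tip [([186.5, 256.7], 0.73, array([ 0.5091, -0.1947,  0.0464]))]
```

View pics/w8.png

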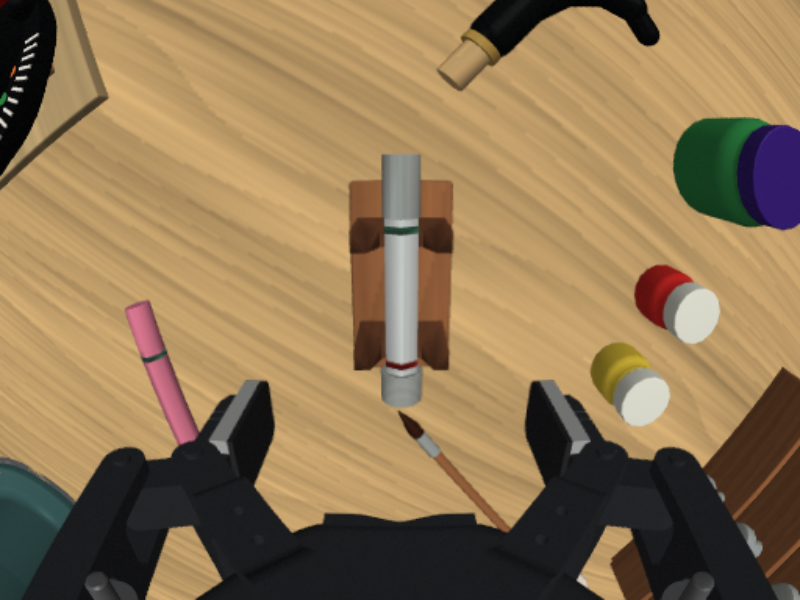

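The gauge lies home in both saddles, from go tip (402,155) to no-go tip (401,403). The gripper is open and clear, and nothing else has moved.

```bash
python3 -c "
from workcell import *
print(finish_job())"
```

```text
the job is handed in; nothing more can be done
None
```

The check is done and handed in at about 37 s: the go end bottomed in the socket at about 5 N, the no-go end stopped at the lip (judged from stop depth, tip not visible) under about 5–6 N held for over a second, and the gauge is back in its rest, released.

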